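Open a bench extraction blast gate with the hook rod

ROBOT

A 6-joint arm with a two-finger parallel gripper is mounted at the origin on the work surface. World frame = base frame: x ahead of the robot, y to its left, z up, the work surface at z = 0. Lengths are in mm, angles in rad, forces in N, time in s.
With the tool pointing down it reaches from about 150 to 775 mm from the base axis. Payload 6.1 kg.
Tool frame: the origin (TCP) lies at the very end of the fingers, on their centre line; the grasp point (between the pads) lies 19 mm behind it (ctrl.pinch_z is the distance from the TCP to the grasp point, in mm); z points along the fingers, y is the direction in which the jaws open and shut (so a half turn about z gives the same grasp; the last joint's range is limited). The gripper opens to 85 mm and grips with 20 to 120 N. Pads are 22 mm wide; open, the fingers measure 114 mm over their backs; the gripper's body (76 mm by 85 mm) begins 54 mm behind the grasp point. The pads swing forward as they close: fully open they stand 13 mm farther back than shut.
Start: joints at [1.107, 0.126, -0.04, 1.405, 0, 1.571], TCP at [234.85, 469.525, 231.295] pointing down, gripper open.
Joint ranges: [-2.72, 2.72], [-0.95, 1.95], [-1.27, 1.35], [-1.78, 2.02], [-1.46, 1.47], [-3.14, 3.14]. Speed limits (rad/s): [2.39, 2.39, 3.01, 3.14, 3.14, 3.14].

INTERFACE

Orientations are given as a rotation vector (axis times angle).
In Python, from rig import ctrl gives the robot as it stands.
- The arm moves only by the shell command python3 -m creep 'ROWS' [FORCE]. ROWS is JSON, a list that holds one entry, the list of rows, each a list of 5 numbers: the shift along the tool's x, y, z in m, then the turn about the tool's z in rad, then the finger opening in m, from 0 to 0.0854. A call has 1 to 8 rows; each row shifts and turns the commanded pose from where the row before left it, along the tool's axes as they then stand; what a row does not reach is not made up. A row lasts 1/12 s, in which the tool goes at most 41.7 mm and 7.16 degrees, less where a joint would pass 70% of its speed; a pose out of reach is approached as far as the arm can. A call with a gripper value outside its range is refused whole. The fingers move at their own pace and stop on an object; FORCE is the grip in N (left out, the last holds). Time passes only in rows, so rows that do not move let the fingers close. It gives the time, the measured TCP pose, the force and the opening at its end, in the units of the state.
- ctrl.sense(): the state, without advancing time (a new reading comes with each control period).
- ctrl.grab_frame(name): name is "scene" or "top"; returns a dict with "image" (420x560x3 uint8, red, green, blue), "depth" (420x560 float32, mm along the optical axis (not along the pixel's ray), 0 where there is no reading), "camera_matrix" (3x3 intrinsics, pixels), "T" (4x4, takes a point from camera to world coordinates). Camera axes: x right, y up, looking along -z (the intrinsics and any distortion apply to the point x, -y, -z); pixel columns grow to the right and rows downward; lengths in mm; the calibration is good to about 2 mm. A picture is of the moment at which its call begins.
- ctrl.finish_job(): hands the job in, once; it reports no verdict.
Trained networks look in a picture, given as the dict that the camera call returned (one of the last four; its "shot" number tells which), for a name from the list of things; names that differ only in an ending like _2 or _b are one class to them, and where a whole thing is asked for, a point or a joint stands for the part that bears it (a point fixed in the world has none). Each returns a list of dicts, best first, with "confidence" (0 to 1); they miss things now and then, are a little off and sometimes report something else, mostly with a low value. They report only what shows in the picture. A call takes as long as a camera call.
- ctrl.spot_in(picture, name): "box" ([centre column, centre row, width, height] in pixels, round what is visible of it).
The state is a dict: "time_s": time; "q": joint angles; "joint_velocities": joint speeds; "joint_torque": joint torques, N m; "ee_pos": TCP position; "orientation": TCP orientation; "contact_force": force on the tool from outside, world axes, zero at the start; "moment": the same for the moment, N m; "opening": finger opening in mm.
Only numpy, scipy, OpenCV 4.12 (cv2) and the standard library are available. Lean on these libraries where they do the work, as an engineer would, in place of code of your own. Each camera call takes 0.05 s, during which the arm holds its last target.

TASK

The blast gate in the extraction pipe over the bench is shut: take the hook rod from its wooden cradle, hook it into the pull ring under the gate and draw the gate down until its spring catch has clicked and holds it open. The catch is clamped at a different height on every pipe, so go by feel and never put more than 12 N on the ring or the pipework, with nothing but the rod touching them. Then unhook, lay the rod back in its cradle as it was without dropping it, and leave the other things on the bench where they are.

Things in the scene. Friction and masses are not known exactly. Their poses are not given: they have to be found in the camera images.
- rod: hook rod, 255 mm long, 0.14 to 0.22 kg. Origin: handle's grasp centre; x along the rod to the hook, z up as it lies in the cradle. Rubber-sleeved flat handle 24 mm wide (y), 30 mm high (z), from x = -100 to +55 mm; then steel rod 8 mm thick to x = 150 mm, its end bent square down (-z): the tip ends 28 mm below the rod's axis. Balance point at the origin. Starts level in the cradle
- hook_bend (a point): point on the rod's axis at the bend of the hook (rod x = 150 mm), axes as rod. Bend inside the ring and tip beyond it, lowering the rod sets the bend on the ring's lowest bar: the bend then lies 16 mm under the ring's centre. With the rod rising some 35 to 40 degrees to the hook the tip passes through the ring with the bend about 10 mm above its centre
- pull_ring: steel pull ring welded under the gate's blade: bar 5 mm thick, inner diameter 46 mm, outer 56 mm. Origin: its centre, 320 mm above the bench with the gate shut. It stands upright: z up, x is the axis of its opening and points away from the robot, y lies in its plane. It goes straight down with the blade and does not swing
- blade (a joint): how far the gate's blade and ring are drawn down, m; 0 = shut. A return spring resists with 1 to 3 N. When the striker meets the catch's sprung bolt the pull rises to 4 to 6 N over some 20 mm, then drops as it clicks, anywhere between 45 and 85 mm. 1.5 mm later a rubber stop makes it rise steeply. Let go after the click, it stays; before, it runs back to 0
- gate: extraction fitting fixed to the bench: 80 mm galvanised pipe rising 288 mm to its +y side, level run along y 435 mm up, square gate housing 124 mm wide in its middle, underside 373 mm up, and a bell nozzle 120 mm wide at y = -153 mm, mouth 345 mm up. Origin: on the bench straight under gate and ring; axes parallel to the ring's
- catch_leg (a point): foot of the steel leg beside the blade that carries the catch, 235 mm above the bench, at x = +36, y = +60 mm of gate; axes as the gate. The leg is 18 mm wide and goes up to the housing; the aluminium catch block (bolt above, rubber stop below, reaching in to y = +24 mm) is clamped somewhere along it. Keep the rod clear of it
- cradle: plywood cradle fixed to the bench; origin under its middle, x towards its front (hook) end. Base board 250 x 100 x 12 mm. Rear post at x = -85 mm with a seat for the handle: floor 60 mm up, flaring cheeks to about 95 mm, 28 mm apart low down and 50 mm at the top. Front post at x = +110 mm with a V for the steel rod, top about 99 mm up. Posts 14 mm thick; between them the handle is free
- cradle_seat (a point): where the origin of rod lies when the rod is properly back: 75 mm straight above cradle's origin, axes as the cradle; rod's x along the cradle's x (hook to the front), rod's z up
- letter: bystander: L-shaped aluminium sign-letter shell with a red back, 150 x 116 mm, 55 mm high, open on top; origin under its centre
- tape: bystander: roll of masking tape lying flat, 100 mm across, 24 mm high; origin under its centre
- can: bystander: steel can, 54 mm across, 130 mm high; origin under its centre
- driver: bystander: screwdriver lying on the bench, about 200 mm long; handle at its -x end

How it is judged:
By the outcome, as a careful person would: the job done as asked, in the order asked, and still so for the second after the job is handed in, with the robot touching nothing.
It also fails if it takes over 62 s, if anything falls off the work surface, if the arm or the gripper's body presses on something with over 40 N, if the wrist force passes 120 N, or if a joint passes its speed limit or range.

## Working session

There is one attempt and no reset: what is moved stays moved. The work goes in short steps, Python scripts to look and compute and a shell command to move; the robot and the scene stay as the last step left them, time stands still between calls to the robot, and variables do not carry over. Pictures are saved under pics/ and viewed, and the job is handed in when it is done.

```bash
ls; mkdir -p pics; python3 - <<'E'
from rig import ctrl
import cv2,json
s=ctrl.sense()
print({k:(v if not hasattr(v,'tolist') else v.tolist()) for k,v in s.items()}, ctrl.pinch_z)
for n in("scene","top"):
    f=ctrl.grab_frame(n)
    cv2.imwrite(f"pics/{n}0.png",f["image"][:,:,::-1])
    print(n,f["camera_matrix"],f["T"])
    for k in("rod","hook_bend","pull_ring","gate","catch_leg","cradle","letter","tape","can","driver"):
        try: print(k,[(d["confidence"],d["box"]) for d in ctrl.spot_in(f,k)][:3])
        except Exception as e: print(k,e)
E
```

```text
pics
{'time_s': 0.0, 'q': [1.1070374708649804, 0.1263990496085499, -0.04061038782673392, 1.4054044073364023, -1.638756960496666e-05, 1.5707517881837487], 'joint_velocities': [-0.0006210222363181339, 0.00046755821483631104, -0.0005276935050719588, 0.0015477099529960035, 0.00033844386816672174, 0.0004301869134161938], 'joint_torque': [0.0017953097994904965, -43.591368198394775, 35.29255270957947, 0.01703437592368573, 8.552370672987308e-05, -2.126620927356271e-05], 'ee_pos': [234.6605282207351, 469.1797333494972, 230.51739163006567], 'orientation': [-0.721810065707529, -3.057180569891205, 0.002478412269674976], 'contact_force': [1.1690325935307206, -0.7320078288577855, -0.8387421438937491], 'moment': [-0.028087185515901565, -0.013564933052927716, -0.029604876420781533], 'opening': 85.58562825432539} 18.700000000000003
scene [[475.86312594   0.         280.62573637]
 [  0.         475.86312594 209.22501178]
 [  0.           0.           1.        ]] [[ 5.18339908e-01 -5.99684169e-01  6.09674206e-01  1.31356020e+03]
 [ 8.55068088e-01  3.52180194e-01 -3.80562315e-01 -4.93751359e+02]
 [ 1.3
[... 794 characters left out ...]
03  9.92241315e-01 -1.24298381e-01  4.20851349e+02]
 [-9.99996109e-01 -2.74504117e-03 -4.97458554e-04 -4.22329879e+01]
 [-8.34803105e-04  1.24296573e-01  9.92244761e-01  1.18536287e+03]
 [ 0.00000000e+00  0.00000000e+00  0.00000000e+00  1.00000000e+00]]
rod [(0.81, [395.9, 246.9, 17.4, 100.2])]
hook_bend [(0.92, [400.0, 246.1, 16.8, 98.0])]
pull_ring []
gate [(0.86, [193.8, 143.8, 289.3, 108.3])]
catch_leg [(0.79, [190.8, 146.2, 295.1, 103.9])]
cradle [(0.56, [392.5, 255.6, 43.6, 105.1])]
letter [(0.87, [147.9, 282.5, 59.9, 62.4])]
tape [(0.96, [235.5, 248.9, 39.6, 37.5])]
can [(0.6, [384.3, 153.9, 30.2, 32.0]), (0.23, [192.9, 144.3, 290.5, 102.3])]
driver [(0.9, [300.2, 247.3, 12.3, 76.6])]
```

View pics/scene0.png

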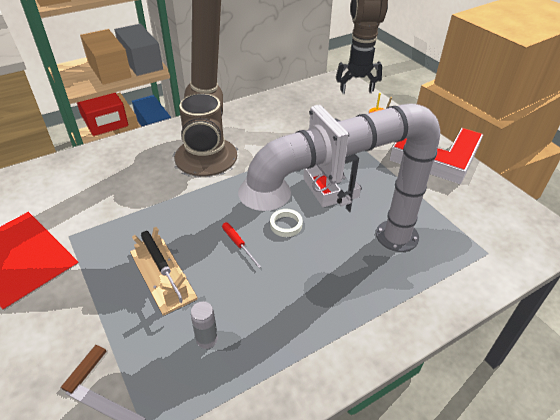

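View pics/top0.png

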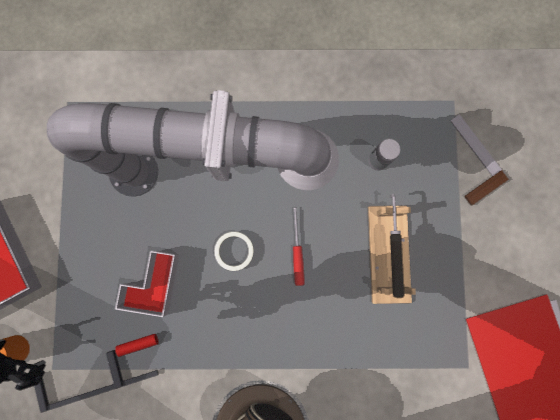

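```bash
cat > h.py <<'E'
import numpy as np, cv2
from rig import ctrl
def cloud(f):
    K=f["camera_matrix"];d=f["depth"].astype(float);T=f["T"]
    v,u=np.mgrid[:d.shape[0],:d.shape[1]]
    P=np.stack([(u-K[0,2])/K[0,0]*d,-(v-K[1,2])/K[1,1]*d,-d],-1)
    W=P@T[:3,:3].T+T[:3,3]; W[d<=0]=np.nan
    return W
def proj(f,p):
    K=f["camera_matrix"];T=f["T"]
    c=(np.asarray(p,float)-T[:3,3])@T[:3,:3]
    return np.stack([K[0,0]*c[...,0]/-c[...,2]+K[0,2],K[1,1]*-c[...,1]/-c[...,2]+K[1,2]],-1)
E
python3 - <<'E'
from h import *
np.set_printoptions(precision=1,suppress=True)
ft=ctrl.grab_frame("top");fs=ctrl.grab_frame("scene")
np.save("t.npy",ft,allow_pickle=True);np.save("s.npy",fs,allow_pickle=True)
for n,f in(("t",ft),("s",fs)):
    W=cloud(f);hs=f["image"].astype(int)
    # bench height check
    z=W[...,2]; print(n,"bench",np.nanmedian(z[(abs(z)<15)]))
    # dark handle in region near cradle
    m=(hs.max(2)<70)&(W[...,1]<-200)&(W[...,1]>-420)&(W[...,0]>150)&(W[...,0]<500)&(z>50)&(z<130)
    P=W[m];print("handle",m.sum(),P.min(0),P.max(0),P.mean(0),np.median(P[:,2]))
    # wood
    hsv=cv2.cvtColor(f["image"],cv2.COLOR_RGB2HSV)
    mw=(W[...,1]<-180)&(W[...,1]>-420)&(W[...,0]>150)&(W[...,0]<550)&(z>6)&(z<18)&(hsv[...,1]>60)
    p=W[mw][:,:2].astype(np.float32);print("board",len(p),cv2.minAreaRect(p),np.median(W[mw][:,2]))
    # gate things
    mg=(W[...,0]>300)&(W[...,0]<700)&(W[...,1]>-150)&(W[...,1]<400)&(z>200)
    P=W[mg];print("gate",mg.sum(),P.min(0),P.max(0))
    for lo,hi in((230,300),(290,350),(350,372),(480,520)):
        Q=P[(P[:,2]>lo)&(P[:,2]<hi)]; 
        if len(Q):print(lo,hi,len(Q),Q.min(0),Q.max(0),Q.mean(0))
W=cloud(fs);
c=lambda f,x,y,w,h,k,n:cv2.imwrite(n,cv2.resize(f["image"][y:y+h,x:x+w,::-1],None,fx=k,fy=k,interpolation=cv2.INTER_CUBIC))
c(fs,280,90,130,130,5,"pics/ringcrop.png");c(ft,360,180,70,130,5,"pics/rodcrop.png")
E
```

```text
t bench -0.4607400339564265
handle 659 [ 332.6 -344.3   63.1] [ 480.9 -320.6   94.1] [ 405.1 -330.6   85.6] 87.13322436745489
board 2409 ((429.7304992675781, -333.29083251953125), (241.1810760498047, 100.30204010009766), 0.6726498007774353) 10.466621174208512
gate 15914 [ 550.8 -150.   200.1] [687.3 368.7 498.7]
230 300 333 [612.3 297.9 230.2] [648.2 356.  299.9] [622.9 316.7 264.7]
290 350 474 [ 550.8 -149.8  290. ] [666.  368.7 349.9] [601.4 159.8 331.3]
350 372 640 [ 552.3 -150.   350. ] [661.4 355.6 372. ] [582.9 -58.2 361.1]
480 520 1452 [562.   26.8 480.1] [687.3 146.8 498.7] [622.7  50.1 494.2]
s bench -1.4358257964320273
handle 366 [ 337.3 -348.1   52.5] [ 485.  -318.1   92.6] [ 414.3 -336.7   86.2] 86.66558548829306
board 1251 ((432.3135070800781, -335.24591064453125), (235.9989776611328, 100.58261108398438), 0.6750289797782898) 10.008803201118099
gate 11320 [ 566.  -150.   200.3] [699.8 373.5 498.4]
230 300 927 [626.6  33.8 230. ] [699.8 356.7 299.9] [675.3 245.  269.8]
290 350 1106 [ 576.1 -150.   290. ] [699.7 365.8 350. ] [670.5 184.9 321.9]
350 372 847 [ 575.2 -149.8  350. ] [699.3 359.2 372. ] [657.3  14.5 360.6]
480 520 610 [566.1  27.2 480. ] [692.5  71.  498.4] [637.   44.8 491.8]
```

View pics/ringcrop.png

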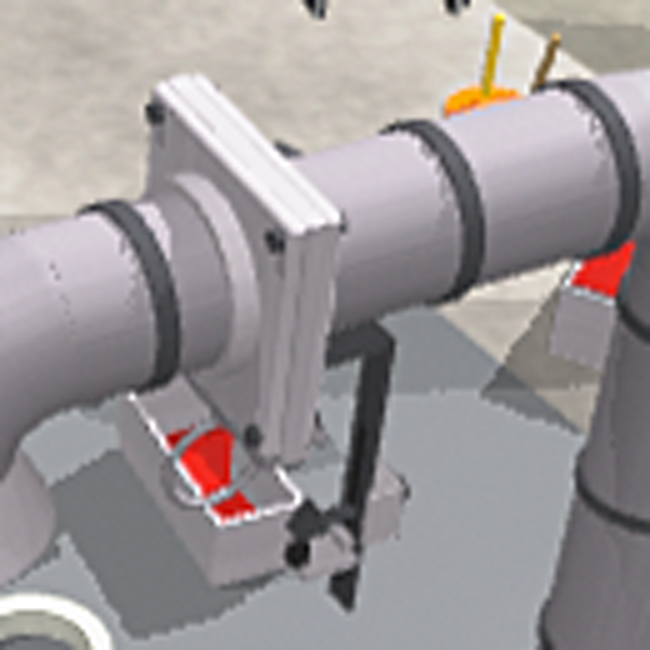

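View pics/rodcrop.png

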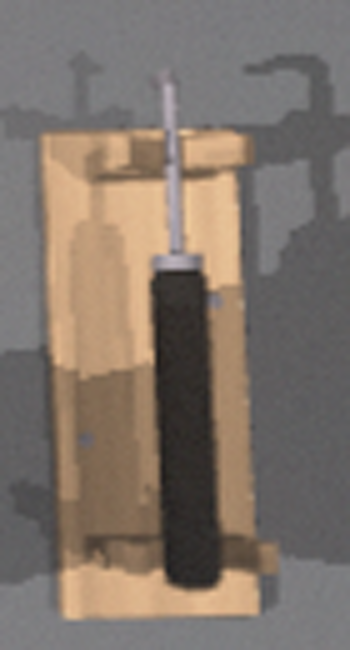

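```bash
python3 - <<'E'
from h import *
np.set_printoptions(precision=2,suppress=True)
for n in "ts":
    f=np.load(n+".npy",allow_pickle=True).item();W=cloud(f);z=W[...,2];hs=f["image"].astype(int)
    m=(hs.max(2)<70)&(W[...,1]<-300)&(W[...,1]>-360)&(W[...,0]>320)&(W[...,0]<490)&(z>84)&(z<100)
    P=W[m];a=np.polyfit(P[:,0],P[:,1],1);zz=np.polyfit(P[:,0],P[:,2],1)
    print(n,"handle yaw",np.degrees(np.arctan(a[0])),"y@431",np.polyval(a,431),"z slope",zz[0],np.polyval(zz,431))
    # edges by slice
    for x0 in range(340,480,30):
        q=P[abs(P[:,0]-x0)<8]; print(x0,q[:,1].min(),q[:,1].max(),np.median(q[:,1]))
    # rod steel part
    m=(W[...,1]<-300)&(W[...,1]>-350)&(W[...,0]>492)&(W[...,0]<600)&(z>68)&(z<84)
    P=W[m]; print("steel",len(P)); 
    if len(P)>5: a=np.polyfit(P[:,0],P[:,1],1);print(np.degrees(np.arctan(a[0])),np.polyval(a,510),np.polyval(a,580),P[:,0].max(),np.median(P[:,2]))
    hsv=cv2.cvtColor(f["image"],cv2.COLOR_RGB2HSV)
    mw=(W[...,1]<-250)&(W[...,1]>-420)&(W[...,0]>250)&(W[...,0]<590)&(z>5)&(z<18)&(hsv[...,1]>50)
    P=W[mw]
    L=[];
    for x0 in range(315,555,20):
        q=P[abs(P[:,0]-x0)<10]
        if len(q)>5:L.append((x0,q[:,1].min(),q[:,1].max()))
    L=np.array(L);print("board edges",L.T)
    # housing top
    m=(W[...,0]>540)&(W[...,0]<710)&(W[...,1]>0)&(W[...,1]<85)&(z>488)
    P=W[m];a=np.polyfit(P[:,0],P[:,1],1);print("house",np.degrees(np.arctan(a[0])),np.polyval(a,625),P.min(0),P.max(0),cv2.minAreaRect(P[:,:2].astype(np.float32)))
    # pipe ridge: max z per y
    m=(W[...,0]>540)&(W[...,0]<710)&(((W[...,1]>100)&(W[...,1]<190)))&(z>466)
    P=W[m];
    if len(P)>20: a=np.polyfit(P[:,1],P[:,0],1);print("pipe",np.degrees(np.arctan(a[0])),np.polyval(a,47),P[:,2].max())
f=np.load("s.npy",allow_pickle=True).item();K=f["camera_matrix"];T=f["T"]
def hit(u,v,zp):
    d=T[:3,:3]@np.array([(u-K[0,2])/K[0,0],-(v-K[1,2])/K[1,1],-1]);return T[:3,3]+d*(zp-T[2,3])/d[2]
print("ring",hit(322.6,182.4,320))
cv2.imwrite("pics/ring2.png",cv2.resize(f["image"][165:200,305:350,::-1],None,fx=16,fy=16,interpolation=cv2.INTER_CUBIC))
W=cloud(f);P=W[165:200,305:350].reshape(-1,3);P=P[(P[:,2]>285)&(P[:,2]<372)];print(P[np.argsort(P[:,2])][::4])
E
```

```text
t handle yaw 0.6578932264906848 y@431 -332.30808046257926 z slope -0.0025512505273766555 87.9079864319484
340 -343.9050508907981 -322.5955506512331 -333.0055331959212
370 -342.95484871398895 -323.0566355022805 -333.26583978814597
400 -342.67477991664526 -323.0867707104634 -333.37020559030907
430 -342.2061077855336 -322.7622264904367 -332.9231568631631
460 -340.4655208244164 -323.3254694268416 -331.22472380606354
steel 166
0.772408880817067 -333.14254422641596 -332.19881158463403 580.7687178146055 76.71134665105478
board edges [[ 315.    335.    355.    375.    395.    415.    435.    455.    475.
   495.    515.    535.  ]
 [-384.09 -383.6  -383.55 -384.03 -383.11 -383.26 -383.6  -382.45 -382.84
  -381.78 -382.17 -382.28]
 [-284.87 -284.92 -284.18 -284.24 -283.57 -284.42 -283.29 -282.14 -284.07
  -282.69 -282.86 -282.85]]
house -5.209525678167883 50.301185646923024 [562.24  29.47 488.09] [687.32  72.58 498.74] ((624.8844604492188, 51.194244384765625), (34.1318359375, 124.85159301757812), 84.64717102050781)
pipe 5.230594616957902 623.6631717028155 480.54639289071724
s handle yaw 0.801
[... 1805 characters left out ...]
39]
 [630.16  25.6  314.26]
 [627.29  27.28 317.68]
 [660.68 105.99 320.87]
 [625.34  25.06 326.65]
 [626.85  29.36 332.14]
 [625.12  30.43 333.52]
 [628.38  33.6  337.65]
 [630.22  37.85 340.27]
 [629.71  37.97 342.93]
 [629.88  43.51 343.77]
 [631.    36.71 347.45]
 [675.88  47.17 351.63]
 [638.5   45.31 352.29]
 [677.54  40.2  352.91]
 [647.82  44.36 353.36]
 [615.64  46.75 353.66]
 [625.42  45.62 354.95]
 [678.18  42.26 355.5 ]
 [610.79  47.   356.23]
 [662.92  41.85 356.41]
 [615.51  46.59 356.66]
 [675.03  75.61 356.85]
 [625.58  48.18 357.03]
 [674.56  39.07 357.2 ]
 [673.61  42.46 358.03]
 [630.    44.98 358.46]
 [654.02  42.28 358.75]
 [658.61  41.79 359.29]
 [643.46  37.27 371.17]]
```

View pics/ring2.png

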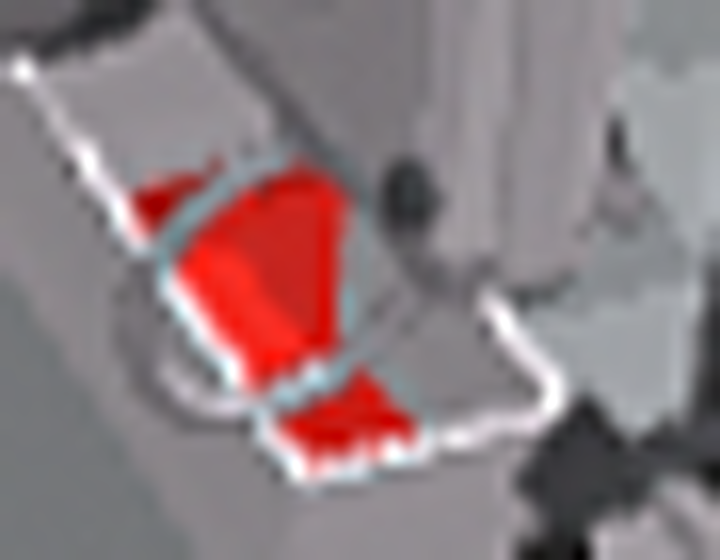

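```bash
python3 -m creep '[[[-0.015,-0.018,0,0.1,0.0854],[-0.02,-0.022,0,0.1,0.0854]]]'; python3 -c "
from rig import ctrl
print(ctrl.sense()['q'])"
```

```text
time_s: 1.37
ee_pos: [245.4, 418.1, 230.6]
orientation: [-1.027, -2.969, 0.001]
contact_force: [-0.2, -0.4, 0.4]
opening: 85.1
[ 1.04006331e+00  5.01214322e-02 -1.24515623e-01  1.39659222e+00
  1.03914986e-04  1.70642724e+00]
```

```bash
cat > go.py <<'E'
import sys
from h import *
from scipy.spatial.transform import Rotation as R
# usage: go.py x y z(TCP world) yaw_deg of tool x : prints residual in tool axes
s=ctrl.sense();Rm=R.from_rotvec(s["orientation"]).as_matrix();p=np.array(s["ee_pos"])
t=np.array(list(map(float,sys.argv[1:4])));yaw=float(sys.argv[4])
cy=np.degrees(np.arctan2(Rm[1,0],Rm[0,0]))
d=(yaw-cy+180)%360-180
c=np.radians(yaw);Rt=np.array([[np.cos(c),np.sin(c),0],[np.sin(c),-np.cos(c),0],[0,0,-1]]).T.T
print("pos",p.round(2),"yaw",cy.round(2),"turn(tool z) rad",round(-np.radians(d),4))
print("shift now-axes",(Rm.T@(t-p)).round(2),"shift target-axes",(Rt.T@(t-p)).round(2),"tilt z",Rm[:,2].round(4))
print("F",np.round(s["contact_force"],2),"M",np.round(s["moment"],3),"op",round(s["opening"],1),"t",round(s["time_s"],2))
E
python3 -m creep '[[[0,-0.035,0,-0.113,0.0854],[0,-0.035,0,-0.113,0.0854],[0,-0.035,0,-0.113,0.0854],[0,-0.035,0,-0.113,0.0854],[0,-0.035,0,-0.113,0.0854],[0,-0.035,0,-0.113,0.0854]]]' 60; python3 go.py 431 -334 150 180.7
```

```text
time_s: 1.87
ee_pos: [167.6, 224.7, 231.2]
orientation: [-0.034, 3.141, 0.001]
contact_force: [1.0, -0.6, 0.7]
opening: 85.1
pos [167.57 224.68 231.25] yaw -178.75 turn(tool z) rad 0.0095
shift now-axes [-251.19 -564.32   81.1 ] shift target-axes [-256.58 -561.86   81.25] tilt z [ 3.e-04  4.e-04 -1.e+00]
F [ 0.95 -0.56  0.67] M [-0.035 -0.032  0.018] op 85.1 t 1.87
```

```bash
python3 -m creep '[[[-0.016,-0.035,0,0.004,0.0854],[-0.016,-0.035,0,0,0.0854],[-0.016,-0.035,0,0,0.0854],[-0.016,-0.035,0,0,0.0854],[-0.016,-0.035,0,0,0.0854],[-0.016,-0.035,0,0,0.0854],[-0.016,-0.035,0,0,0.0854],[-0.016,-0.035,0,0,0.0854]]]' >/dev/null; python3 -m creep '[[[-0.016,-0.035,0,0,0.0854],[-0.016,-0.035,0,0,0.0854],[-0.016,-0.035,0,0,0.0854],[-0.016,-0.035,0,0,0.0854],[-0.016,-0.035,0,0,0.0854],[-0.016,-0.035,0,0,0.0854],[-0.016,-0.035,0,0,0.0854],[0,0,0,0,0.0854]]]'; python3 go.py 431 -334 150 180.7
```

```text
time_s: 3.2
ee_pos: [412.3, -291.0, 229.4]
orientation: [0.01, -3.141, 0.001]
contact_force: [-0.3, 1.4, -0.6]
opening: 85.1
pos [ 412.29 -291.02  229.35] yaw -179.62 turn(tool z) rad -0.0056
shift now-axes [-18.48 -43.04  79.37] shift target-axes [-18.18 -43.2   79.35] tilt z [-8.e-04 -8.e-04 -1.e+00]
F [-0.33  1.38 -0.61] M [-0.003  0.067  0.054] op 85.1 t 3.2
```

```bash
python3 -m creep '[[[-0.009,-0.021,0.02,0,0.0854],[-0.009,-0.022,0.02,0,0.0854],[0,0,0.02,0,0.0854],[0,0,0.01,0,0.0854],[0,0,0,0,0.0854]]]'; python3 go.py 431 -334 56 180.7; python3 - <<'E'
from h import *
f=ctrl.grab_frame("top");g=ctrl.grab_frame("scene")
a=cv2.resize(f["image"][170:320,330:450,::-1],None,fx=4,fy=4);b=cv2.resize(g["image"][190:340,110:230,::-1],None,fx=4,fy=4)
cv2.imwrite("pics/over.png",np.hstack([a[:,:400],b[:,:400]]))
E
```

```text
time_s: 3.62
ee_pos: [427.2, -327.6, 158.7]
orientation: [0.016, -3.138, -0.005]
contact_force: [-0.3, 0.5, -0.2]
opening: 85.6
pos [ 427.18 -327.55  158.69] yaw -179.42 turn(tool z) rad -0.0021
shift now-axes [ -4.16  -6.81 102.65] shift target-axes [ -3.74  -6.49 102.69] tilt z [-0.0039  0.0032 -1.    ]
F [-0.32  0.51 -0.2 ] M [-0.001 -0.026 -0.016] op 85.6 t 3.62
```

View pics/over.png

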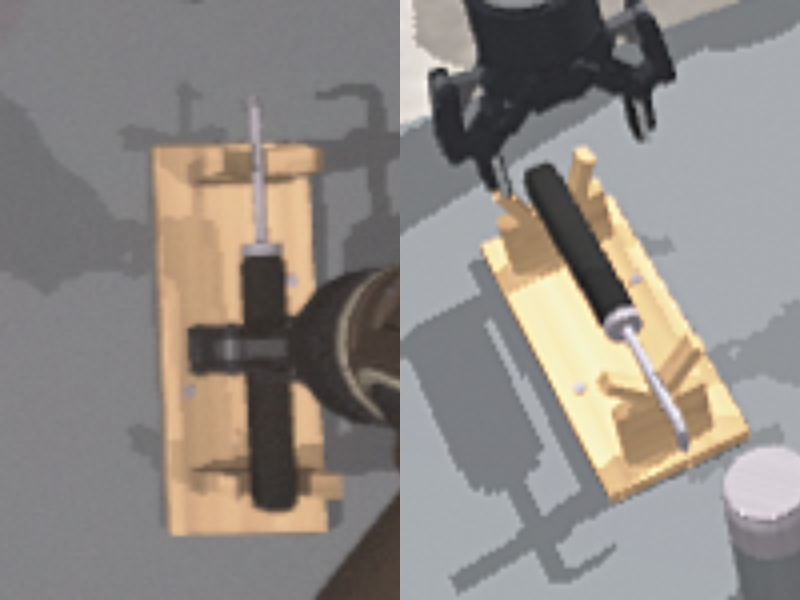

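```bash
python3 -m creep '[[[0,0,0.025,0,0.0854],[0,0,0.025,0,0.0854],[0,0,0.015,0,0.0854],[0,0,0,0,0.0854],[0,0,0,0,0.0854]]]'; python3 go.py 431 -334 56 180.7
```

```text
time_s: 4.13
ee_pos: [428.7, -328.4, 97.6]
orientation: [-0.017, 3.141, -0.001]
contact_force: [-0.1, 0.2, 0.4]
opening: 85.1
pos [ 428.71 -328.37   97.56] yaw -179.38 turn(tool z) rad -0.0014
shift now-axes [-2.2  -5.64 41.57] shift target-axes [-2.22 -5.66 41.56] tilt z [ 6.e-04 -4.e-04 -1.e+00]
F [-0.11  0.21  0.43] M [-0.013 -0.015 -0.017] op 85.1 t 4.13
```

```bash
python3 -m creep '[[[-0.002,-0.0055,0.02,-0.001,0.0854],[0,0,0.0215,0,0.0854],[0,0,0,0,0.0854],[0,0,0,0,0.0854]]]'; python3 go.py 431 -334 56 180.7
```

```text
time_s: 4.47
ee_pos: [430.8, -334.1, 56.1]
orientation: [-0.018, 3.141, -0.0]
contact_force: [0.2, 1.1, 0.1]
opening: 85.6
pos [ 430.79 -334.14   56.12] yaw -179.35 turn(tool z) rad -0.0008
shift now-axes [-0.21  0.14  0.12] shift target-axes [-0.21  0.14  0.12] tilt z [ 3.e-04 -2.e-04 -1.e+00]
F [0.19 1.12 0.06] M [0.008 0.011 0.01 ] op 85.6 t 4.47
```

```bash
python3 -m creep '[[[0,0,0,0,0.04],[0,0,0,0,0.03],[0,0,0,0,0.026],[0,0,0,0,0.024],[0,0,0,0,0.02]]]' 30; python3 -m creep '[[[0,0,0,0,0],[0,0,0,0,0],[0,0,0,0,0],[0,0,0,0,0]]]' 110;  python3 go.py 431 -334 56 180.7
```

```text
time_s: 4.88
ee_pos: [430.9, -334.4, 55.5]
orientation: [-0.018, 3.141, -0.001]
contact_force: [-0.1, 0.1, -0.6]
opening: 25.7
time_s: 5.22
ee_pos: [431.0, -334.3, 55.7]
orientation: [-0.018, 3.14, -0.001]
contact_force: [-1.0, 1.7, 6.1]
opening: 22.8
pos [ 430.97 -334.28   55.72] yaw -179.34 turn(tool z) rad -0.0008
shift now-axes [-0.04  0.28 -0.28] shift target-axes [-0.04  0.28 -0.28] tilt z [ 1.1e-03 -5.0e-04 -1.0e+00]
F [-0.98  1.73  6.13] M [0.244 0.169 0.12 ] op 22.8 t 5.22
```

```bash
python3 -m creep '[[[0,0,-0.01,0,0],[0,0,-0.02,0,0],[0,0,-0.03,0,0],[0,0,-0.03,0,0],[0,0,-0.03,0,0],[0,0,0,0,0],[0,0,0,0,0]]]';  python3 go.py 431 -334 176 180.7;python3 - <<'E'
from h import *
f=ctrl.grab_frame("top");g=ctrl.grab_frame("scene")
a=cv2.resize(f["image"][150:300,350:450,::-1],None,fx=4,fy=4);b=cv2.resize(g["image"][170:320,110:210,::-1],None,fx=4,fy=4)
cv2.imwrite("pics/lift.png",np.hstack([a[:,:400],b[:,:400]]))
E
```

```text
time_s: 5.8
ee_pos: [431.4, -334.8, 176.9]
orientation: [-0.017, 3.139, -0.004]
contact_force: [-0.3, -0.1, -2.4]
opening: 22.6
pos [ 431.43 -334.85  176.9 ] yaw -179.36 turn(tool z) rad -0.0011
shift now-axes [0.42 0.86 0.89] shift target-axes [0.42 0.85 0.9 ] tilt z [ 0.0029 -0.0024 -1.    ]
F [-0.31 -0.05 -2.44] M [ 0.051 -0.008  0.036] op 22.6 t 5.8
```

View pics/lift.png

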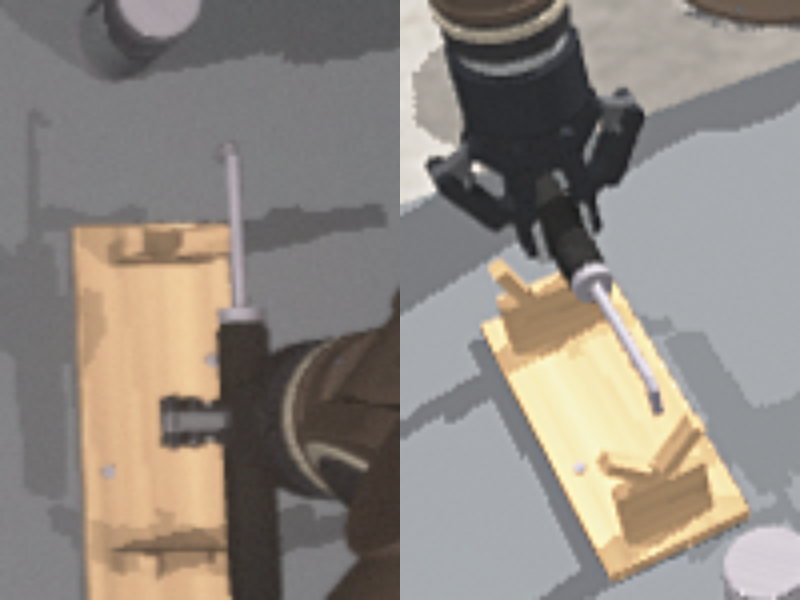

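```bash
python3 - <<'E'
from h import *
np.set_printoptions(precision=2,suppress=True)
for n in("top","scene"):
    f=ctrl.grab_frame(n);W=cloud(f);z=W[...,2]
    m=(abs(W[...,1]+333)<15)&(W[...,0]>492)&(W[...,0]<600)&(z>185)&(z<206)
    P=W[m];a=np.polyfit(P[:,0],P[:,1],1);b=np.polyfit(P[:,0],P[:,2],1)
    print(n,len(P),np.degrees(np.arctan(a[0])),np.polyval(a,580),"zslope",np.degrees(np.arctan(b[0])),np.polyval(b,431),P[:,0].max())
E
python3 -m creep '[[[0.015,0,-0.03,0,0],[0.025,0,-0.035,0,0],[0.025,0.01,-0.035,0,0],[0.025,0.03,-0.035,0,0],[0,0.04,0,0,0],[0,0.04,0,0,0],[0,0.04,0,0,0],[0,0.04,0,0,0]]]';  python3 go.py 340 67.6 313 174.8
```

```text
top 142 0.913071424199697 -331.1170569137139 zslope -0.899524294217635 195.67282166414228 579.2272087490202
scene 134 0.6362802252740389 -333.31491242426443 zslope -1.8988031924556747 196.56862993943517 587.7849447280466
time_s: 6.67
ee_pos: [344.8, -140.4, 298.6]
orientation: [0.015, -3.14, -0.001]
contact_force: [2.0, -0.1, -1.1]
opening: 22.7
pos [ 344.76 -140.38  298.56] yaw -179.46 turn(tool z) rad 0.1001
shift now-axes [  2.83 208.02 -14.29] shift target-axes [ 23.59 206.69 -14.44] tilt z [-1.3e-03  7.0e-04 -1.0e+00]
F [ 2.   -0.1  -1.06] M [ 0.023 -0.104 -0.047] op 22.7 t 6.67
```

```bash
python3 -m creep '[[[0,0.04,0,0.025,0],[0,0.04,0,0.025,0],[0.0,0.04,0,0.025,0],[0,0.04,0,0.025,0],[0,0.03,0,0,0],[0,0.015,0,0,0],[0,0,0,0,0],[0,0,0,0,0]]]';  python3 go.py 340 67.6 313 174.8
```

```text
time_s: 7.33
ee_pos: [353.5, 63.5, 298.5]
orientation: [-0.135, -3.136, 0.001]
contact_force: [0.0, -0.2, -2.3]
opening: 23.1
pos [353.47  63.45 298.48] yaw 175.07 turn(tool z) rad 0.0047
shift now-axes [ 13.81   2.96 -14.5 ] shift target-axes [ 13.79   2.91 -14.52] tilt z [-2.3e-03 -8.0e-04 -1.0e+00]
F [ 0.04 -0.24 -2.27] M [ 0.005 -0.042 -0.051] op 23.1 t 7.33
```

```bash
python3 -m creep '[[[-0.015,0.003,-0.0145,0.0047,0],[-0.02,0,0,0,0],[-0.02,0,0,0,0],[-0.015,0,0,0,0],[-0.004,0,0,0,0],[0,0,0,0,0],[0,0,0,0,0]]]';  python3 go.py 427.8 67.6 313 174.8; python3 - <<'E'
from h import *
f=ctrl.grab_frame("top");g=ctrl.grab_frame("scene")
np.save("t.npy",f,allow_pickle=True);np.save("s.npy",g,allow_pickle=True)
a=cv2.resize(f["image"][100:250,180:280,::-1],None,fx=4,fy=4,interpolation=cv2.INTER_CUBIC);b=cv2.resize(g["image"][130:230,265:365,::-1],None,fx=6,fy=6,interpolation=cv2.INTER_CUBIC)
cv2.imwrite("pics/pre_t.png",a);cv2.imwrite("pics/pre_s.png",b)
E
```

```text
time_s: 7.92
ee_pos: [427.3, 58.2, 313.6]
orientation: [-0.149, -3.136, 0.001]
contact_force: [-0.1, -0.3, -1.8]
opening: 22.4
pos [427.31  58.23 313.62] yaw 174.56 turn(tool z) rad -0.0042
shift now-axes [0.4  9.37 0.61] shift target-axes [0.36 9.37 0.62] tilt z [-1.6e-03 -3.0e-04 -1.0e+00]
F [-0.08 -0.31 -1.77] M [ 0.016  0.027 -0.012] op 22.4 t 7.92
```

View pics/pre_t.png

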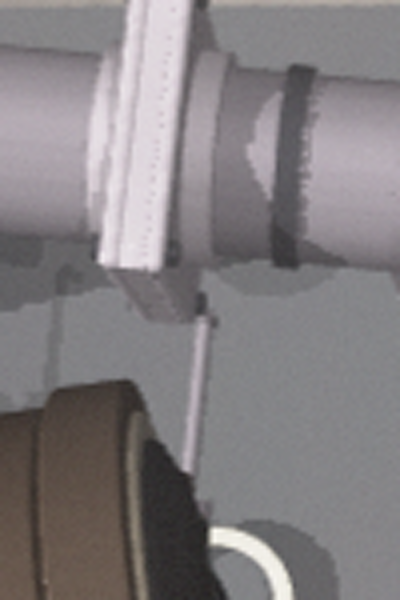

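View pics/pre_s.png

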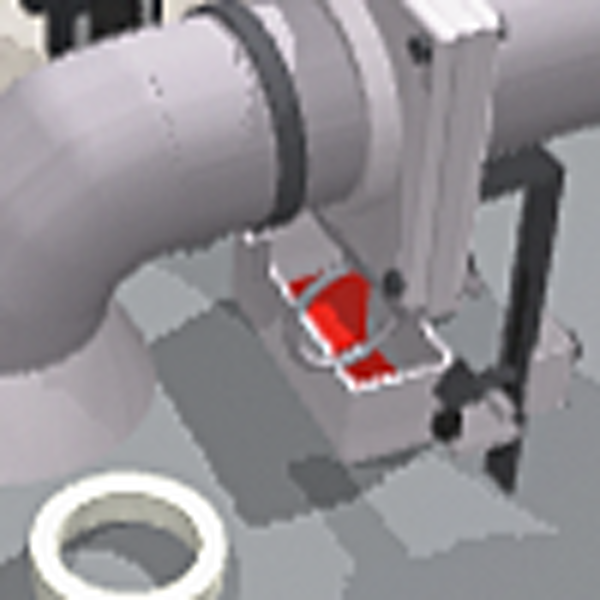

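```bash
python3 -m creep '[[[0,0.0094,0,-0.004,0],[0,0,0,0,0],[0,0,0,0,0]]]';  python3 go.py 427.8 67.6 313 174.8; cat > rodfit.py <<'E'
from h import *
np.set_printoptions(precision=2,suppress=True)
f=ctrl.grab_frame("top");W=cloud(f);z=W[...,2]
np.save("t.npy",f,allow_pickle=True)
s=ctrl.sense();p=np.array(s["ee_pos"])
d=np.array([.9959,-.0907]);n=np.array([.0907,.9959])
r=W[...,:2]-p[:2];u=r@d;v=r@n;h=z-(p[2]+19.3)
m=(u>60)&(u<170)&(abs(v)<15)&(abs(h)<22)
print(m.sum(),"u max",u[m].max())
for u0 in range(65,165,10):
    k=m&(abs(u-u0)<6)
    if k.sum():print(u0,k.sum(),"v",np.median(v[k]),"h",np.median(h[k]),np.percentile(h[k],90))
k=m&(u<150);a=np.polyfit(u[k],v[k],1);b=np.polyfit(u[k],h[k],1);print("v fit",a,np.polyval(a,150),"h fit",np.degrees(b[0]),np.polyval(b,150)-4+2.5)
print("ring rel v (top housing 624.9,51.2):",(np.array([624.9,51.2])-p[:2])@d,(np.array([624.9,51.2])-p[:2])@n)
print("ring rel (626.5,49.8):",(np.array([626.5,49.8])-p[:2])@d,(np.array([626.5,49.8])-p[:2])@n)
E
python3 rodfit.py
```

```text
time_s: 8.27
ee_pos: [428.4, 68.9, 314.3]
orientation: [0.139, 3.138, 0.0]
contact_force: [0.3, -0.0, -2.0]
opening: 22.4
pos [428.45  68.92 314.29] yaw 174.94 turn(tool z) rad 0.0025
shift now-axes [ 0.53 -1.38  1.29] shift target-axes [ 0.52 -1.38  1.29] tilt z [ 5.e-04  0.e+00 -1.e+00]
F [ 0.32 -0.02 -1.95] M [ 0.046 -0.023 -0.002] op 22.4 t 8.27
169 u max 144.42301720565254
65 20 v -0.8161378116034305 h 1.4801892801138479 3.3954333788888222
75 25 v -0.2906220727024552 h 1.633743048741394 3.657507220289904
85 26 v -0.431348424961266 h 1.3739453183040382 3.5248151016327824
95 26 v -1.020414542007138 h 1.1502112578597234 3.85382986424662
105 24 v -0.2676800214564976 h 1.1829545234972443 2.4164469583381676
115 24 v -0.5199804283349801 h 1.5507356299659136 3.5774002267652802
125 26 v -0.05780453117018424 h 1.3346685639609746 3.6658266257720697
135 27 v -0.513702253587901 h 0.3063061780624139 3.3862684839803934
145 7 v -0.8089372620230492 h 0.3063061780624139 4.052899331114213
v fit [ 0.01 -0.98] 0.02004561193445753 h fit -0.7351691241098719 -0.815873267309362
ring rel v (top housing 624.9,51.2): 197.1941262685 0.29860740026181803
ring rel (626.5,49.8): 198.91454626850003 -0.9505325997381855
```

```bash
python3 - <<'E'
from h import *
np.set_printoptions(precision=1,suppress=True)
f=np.load("t.npy",allow_pickle=True).item();W=cloud(f);z=W[...,2]
for lo,hi in((340,373),(373,420),(420,460),(460,500),(500,600),(600,800)):
    m=(W[...,0]>300)&(W[...,0]<800)&(abs(W[...,1]-60)<220)&(z>lo)&(z<hi)
    P=W[m]
    A=P[(P[:,0]<545)]; G=P[(P[:,0]>=545)]
    A2=A[np.argsort(A[:,0])][-3:] if len(A) else A
    print(lo,hi,len(A),"arm front",A2,"gate front near y",G[abs(G[:,1]-50)<90][:,0].min() if len(G) else None)
E
```

```text
Traceback (most recent call last):
ValueError: zero-size array to reduction operation minimum which has no identity
```

```bash
python3 - <<'E'
from h import *
np.set_printoptions(precision=1,suppress=True)
f=np.load("t.npy",allow_pickle=True).item();W=cloud(f);z=W[...,2]
for lo,hi in((340,373),(373,420),(420,460),(460,500),(500,600),(600,800)):
    m=(W[...,0]>300)&(W[...,0]<800)&(abs(W[...,1]-60)<220)&(z>lo)&(z<hi)
    P=W[m]
    A=P[(P[:,0]<545)]; G=P[(P[:,0]>=545)];G=G[abs(G[:,1]-50)<90]
    A2=A[np.argsort(A[:,0])][-3:] if len(A) else A
    print(lo,hi,len(A),"arm front",A2.tolist(),"gate front near y",G[:,0].min() if len(G) else None)
E
```

```text
340 373 77 arm front [[485.92283836638035, 59.08663839234141, 343.99675751425445], [485.92292749021436, 55.38165033927487, 343.86444382344746], [485.92849974450473, 62.799769962348535, 344.0546892586257]] gate front near y None
373 420 206 arm front [[433.45506600807107, 27.366509546172438, 383.17957283752264], [433.49506032902946, 29.32613110549002, 380.93452648246466], [433.57497530205046, 31.526880291484943, 376.15224121266476]] gate front near y 561.5032859337036
420 460 82 arm front [[446.8576910620535, 37.671528568243644, 451.72209218931096], [451.90823472359176, 41.53040247475241, 446.634904664792], [453.51972818627866, 43.13578110729492, 446.97752135802284]] gate front near y 561.9198811703727
460 500 108 arm front [[453.2676657990849, 43.06631641173662, 487.60854924300213], [454.2306875928216, 44.02901728556907, 466.78771865553654], [455.9143250782702, 45.8816654848893, 464.7404595525311]] gate front near y 561.9269120113453
500 600 71 arm front [[445.4341037858513, 36.03610163897328, 532.7874512226525], [445.96307382442444, 36.266070402358, 518.6405144819994], [447.2731054759727, 37.279849284163404, 522.5654939359588]] gate front near y None
600 800 19078 arm front [[481.426597504802, 29.50386318106024, 752.5554116563742], [481.69417513735596, 29.648202114731873, 757.5402740412603], [481.7764524843733, 29.577935199921683, 763.6557236134755]] gate front near y None
```

```bash
python3 -m creep '[[[-0.015,0,0,0.0025,0],[-0.015,0,0,0,0],[-0.005,0,0,0,0],[0,0,0,0,0],[0,0,0,0,0]]]';  python3 rodfit.py; python3 go.py 488.3 63.4 313 174.8
```

```text
time_s: 8.73
ee_pos: [463.3, 65.2, 313.8]
orientation: [-0.145, -3.137, 0.0]
contact_force: [-0.0, -0.2, -1.2]
opening: 22.4
60 u max 106.69468096965073
65 2 v -3.9926506543834126 h 1.6366860292043839 2.373156839083913
75 8 v -3.113851256402498 h 2.087564191171566 3.9303553906950808
85 21 v -1.9612398190474316 h 1.7658083914678286 3.4436741282605112
95 24 v -0.8163035243273205 h 0.9203033829370497 3.1964504214945917
105 15 v -2.007050658253194 h 1.273880874210647 3.850211499217346
v fit [ 0.07 -7.6 ] 2.614525950625116 h fit -0.41062089673767277 -0.9206948038490665
ring rel v (top housing 624.9,51.2): 162.4474271370051 0.6811447384400263
ring rel (626.5,49.8): 164.1678471370051 -0.5679952615599771
pos [463.06  65.26 314.  ] yaw 174.73 turn(tool z) rad -0.0012
shift now-axes [-25.3    0.47   0.98] shift target-axes [-25.3    0.44   1.  ] tilt z [-7.e-04 -0.e+00 -1.e+00]
F [-0.   -0.02 -1.01] M [-0.016 -0.032 -0.028] op 22.7 t 8.78
```

```bash
python3 - <<'E'
from h import *
g=ctrl.grab_frame("scene")
b=cv2.resize(g["image"][150:210,285:385,::-1],None,fx=8,fy=8,interpolation=cv2.INTER_CUBIC)
cv2.imwrite("pics/ins1.png",b)
E
```

```text
(no output)
```

View pics/ins1.png

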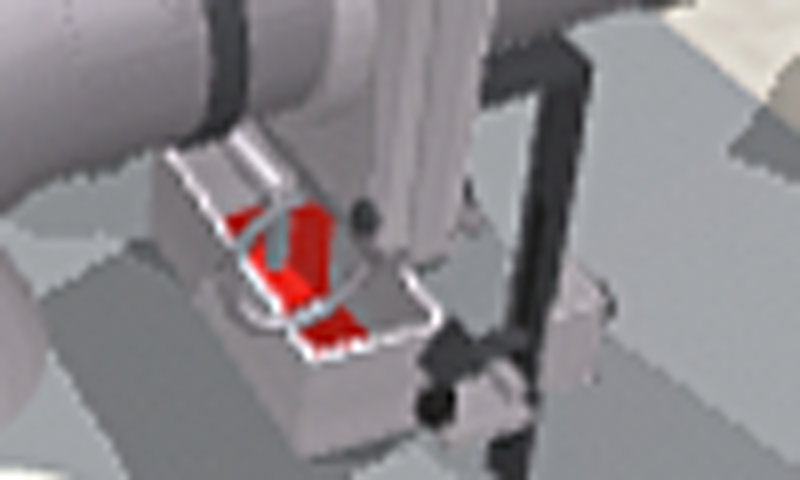

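```bash
cat > ov.py <<'E'
import sys
from h import *
# overlay of ring & rod model on scene; args: out u_bend hoff ringx ringy ringz bx by bz(scene bias)
out=sys.argv[1];ub,ho,rx,ry,rz,bx,by,bz=map(float,sys.argv[2:10])
g=ctrl.grab_frame("scene");p=np.array(ctrl.sense()["ee_pos"]);B=np.array([bx,by,bz])
d=np.array([.9959,-.0907,0]);n=np.array([.0907,.9959,0]);k=np.array([0,0,1.])
x0,y0,s=285,150,8
I=cv2.resize(g["image"][y0:y0+60,x0:x0+100,::-1],None,fx=s,fy=s,interpolation=cv2.INTER_CUBIC)
def dr(P,c):
    q=(proj(g,np.array(P)+B)-[x0,y0]+.5)*s
    cv2.polylines(I,[q.round().astype(int)],False,c,1)
th=np.linspace(0,2*np.pi,60)
for r in(23,28):dr([np.array([rx,ry,rz])+r*(np.cos(t)*n+np.sin(t)*k) for t in th],(0,255,0))
b=p+d*ub+k*(19.3+ho)
dr([b-40*d,b,b-28*k],(255,0,0))
cv2.imwrite(out,I)
E
python3 ov.py pics/ov1.png 150 -1 627 49.5 320 2 -1 -2
```

```text
(no output)
```

View pics/ov1.png

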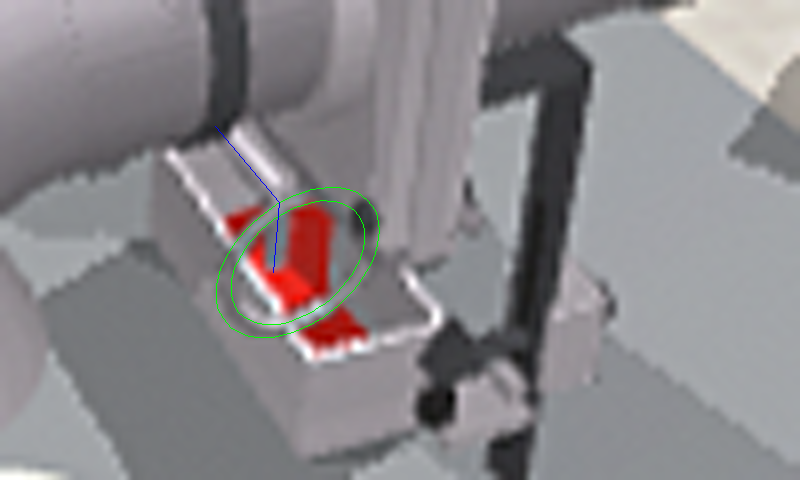

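```bash
python3 -m creep '[[[-0.006,-0.001,0.0015,0,0],[-0.006,0,0,0,0],[-0.004,0,0,0,0],[-0.004,0,0,0,0],[0,0,0,0,0]]]'; python3 go.py 488.3 63.4 313 174.8;  python3 ov.py pics/ov2.png 150 -1 627 49.5 320 2 -1 -2
```

```text
time_s: 9.3
ee_pos: [484.3, 62.3, 312.2]
orientation: [-0.145, -3.138, 0.0]
contact_force: [-1.1, -1.0, -0.9]
opening: 22.5
pos [484.3   62.29 312.17] yaw 174.71 turn(tool z) rad -0.0015
shift now-axes [-3.88  1.47 -0.83] shift target-axes [-3.88  1.46 -0.83] tilt z [-3.e-04 -1.e-04 -1.e+00]
F [-1.09 -1.01 -0.87] M [0.019 0.023 0.   ] op 22.5 t 9.3
```

View pics/ov2.png

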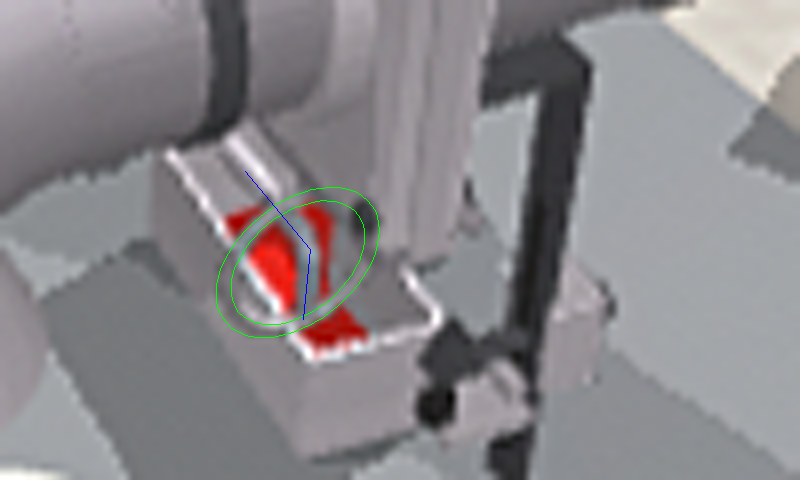

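```bash
python3 -m creep '[[[-0.003,0.0007,0,0,0],[-0.003,0,0,0,0],[0,0,0,0,0],[0,0,0,0,0]]]'; python3 go.py 488.3 63.4 313 174.8;  python3 ov.py pics/ov3.png 150 -1 627 49.5 320 2 -1 -2
```

```text
time_s: 9.68
ee_pos: [489.6, 62.5, 312.5]
orientation: [-0.144, -3.138, 0.0]
contact_force: [0.1, -0.2, -1.0]
opening: 23.0
pos [489.62  62.53 312.48] yaw 174.73 turn(tool z) rad -0.0013
shift now-axes [ 1.4   0.75 -0.52] shift target-axes [ 1.4   0.75 -0.52] tilt z [-1.e-04 -0.e+00 -1.e+00]
F [ 0.11 -0.18 -0.96] M [0.001 0.03  0.005] op 23.0 t 9.68
```

View pics/ov3.png

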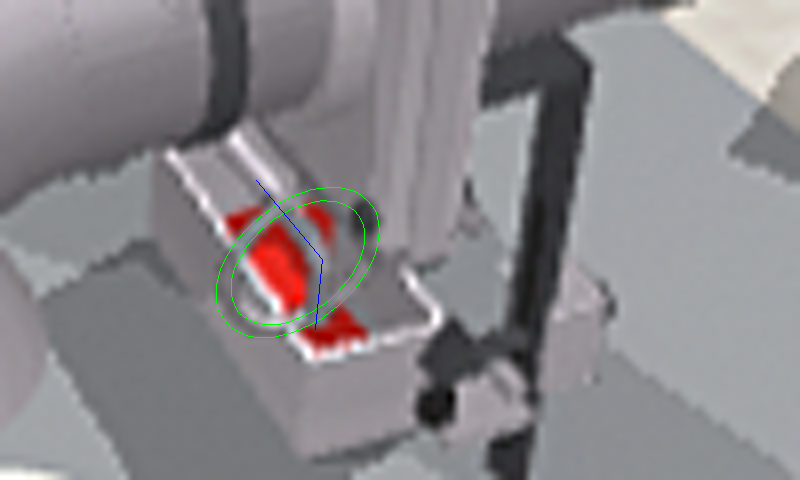

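```bash
python3 -m creep '[[[0,0,0.006,0,0],[0,0.0004,0.006,0,0],[0,0.0003,0.006,0,0],[0,0,0.004,0,0],[0,0,0,0,0]]]'; for i in 1; do python3 -m creep '[[[0,0,0.002,0,0],[0,0,0.002,0,0],[0,0,0,0,0]]]'; done; python3 -m creep '[[[0,0,0.002,0,0],[0,0,0.002,0,0],[0,0,0,0,0]]]';python3 -m creep '[[[0,0,0.002,0,0],[0,0,0.002,0,0],[0,0,0,0,0]]]'; python3 ov.py pics/ov4.png 150 -1 627 49.5 320 2 -1 -2
```

```text
time_s: 10.15
ee_pos: [489.0, 63.2, 289.2]
orientation: [-0.144, -3.136, 0.001]
contact_force: [0.7, 0.2, -1.3]
opening: 22.6
time_s: 10.4
ee_pos: [489.6, 63.2, 286.3]
orientation: [-0.144, -3.138, 0.0]
contact_force: [0.6, -0.1, -1.4]
opening: 23.0
time_s: 10.65
ee_pos: [489.5, 63.2, 282.2]
orientation: [-0.144, -3.138, 0.0]
contact_force: [-1.4, 0.2, -1.5]
opening: 22.4
time_s: 10.9
ee_pos: [489.7, 63.3, 278.4]
orientation: [0.144, 3.138, 0.0]
contact_force: [0.5, 0.5, -0.4]
opening: 22.4
```

View pics/ov4.png

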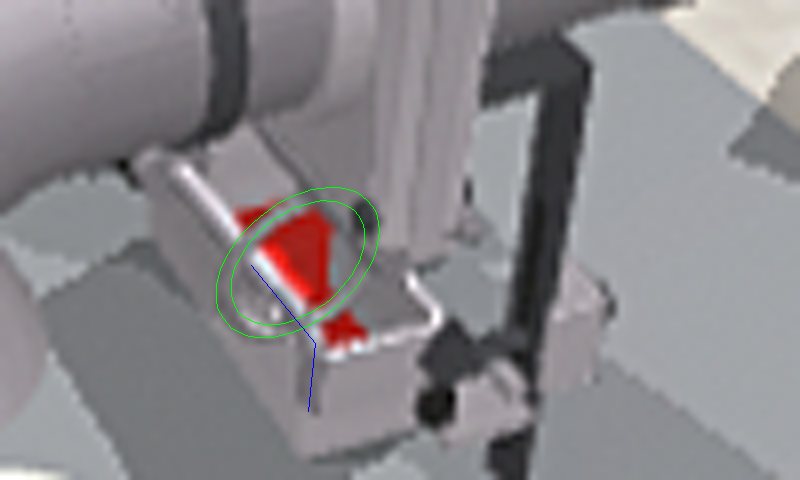

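```bash
for i in 1; do python3 -m creep '[[[0,0,0.002,0,0],[0,0,0.002,0,0],[0,0,0.002,0,0],[0,0,0.002,0,0],[0,0,0,0,0]]]'; done; python3 go.py 489 63.2 278 174.8; python3 -m creep '[[[0,0,0.002,0,0],[0,0,0.002,0,0],[0,0,0.002,0,0],[0,0,0.002,0,0],[0,0,0,0,0]]]'; python3 go.py 489 63.2 278 174.8; python3 ov.py pics/ov5.png 150 -1 627 49.5 310 2 -1 -2
```

```text
time_s: 11.37
ee_pos: [489.6, 63.2, 270.1]
orientation: [-0.144, -3.138, -0.0]
contact_force: [1.2, 0.7, 0.1]
opening: 22.7
pos [489.6   63.25 270.11] yaw 174.74 turn(tool z) rad -0.0011
shift now-axes [ 0.6  -0.1  -7.89] shift target-axes [ 0.6  -0.1  -7.89] tilt z [-2.e-04  0.e+00 -1.e+00]
F [1.22 0.72 0.15] M [ 0.078 -0.294  0.065] op 22.7 t 11.37
time_s: 11.78
ee_pos: [489.5, 63.2, 262.1]
orientation: [-0.144, -3.138, 0.0]
contact_force: [1.0, -0.5, 0.1]
opening: 22.7
pos [489.52  63.18 262.07] yaw 174.73 turn(tool z) rad -0.0012
shift now-axes [  0.52  -0.03 -15.93] shift target-axes [  0.52  -0.03 -15.93] tilt z [-5.e-04 -1.e-04 -1.e+00]
F [ 1.   -0.46  0.09] M [ 0.086 -0.387  0.086] op 22.7 t 11.78
```

View pics/ov5.png

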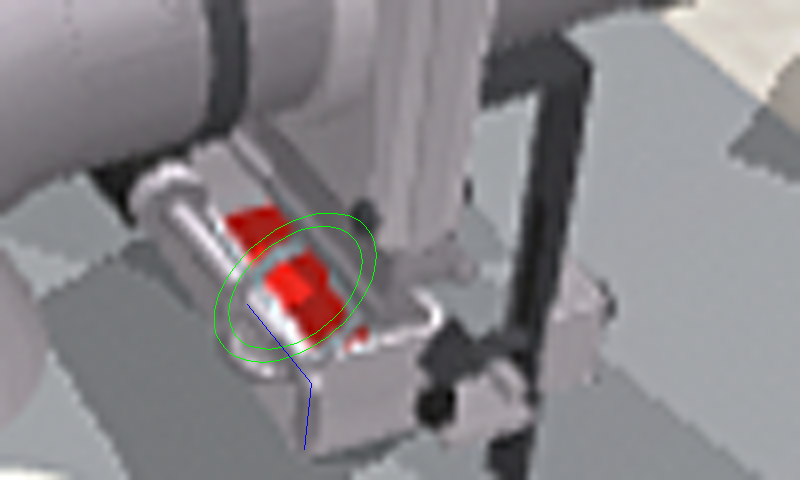

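```bash
python3 -m creep '[[[0,0,0.003,0,0],[0,0,0.003,0,0],[0,0,0.003,0,0],[0,0,0.003,0,0],[0,0,0,0,0]]]'; python3 go.py 489 63.2 278 174.8; python3 -m creep '[[[0,0,0.003,0,0],[0,0,0.003,0,0],[0,0,0.003,0,0],[0,0,0.002,0,0],[0,0,0,0,0]]]'; python3 go.py 489 63.2 278 174.8
```

```text
time_s: 12.25
ee_pos: [489.4, 63.2, 249.8]
orientation: [-0.145, -3.138, 0.0]
contact_force: [0.1, -0.2, -0.3]
opening: 22.3
pos [489.41  63.15 249.78] yaw 174.73 turn(tool z) rad -0.0013
shift now-axes [  0.43   0.   -28.22] shift target-axes [ 4.100e-01  1.000e-02 -2.822e+01] tilt z [-8.e-04 -2.e-04 -1.e+00]
F [ 0.08 -0.24 -0.29] M [ 0.058 -0.261  0.056] op 22.3 t 12.25
time_s: 12.67
ee_pos: [489.5, 63.2, 239.0]
orientation: [-0.144, -3.138, 0.0]
contact_force: [0.6, 0.2, 0.0]
opening: 22.2
pos [489.46  63.19 238.97] yaw 174.73 turn(tool z) rad -0.0013
shift now-axes [  0.48  -0.04 -39.03] shift target-axes [ 4.600e-01 -3.000e-02 -3.903e+01] tilt z [-6.e-04 -1.e-04 -1.e+00]
F [0.58 0.17 0.04] M [ 0.105 -0.26   0.106] op 22.2 t 12.67
```

```bash
cat > chk.py <<'E'
import os,sys
from rig import ctrl
s=ctrl.sense();m=-s["moment"][1];fz=s["contact_force"][2]+1.9
L=[float(x) for x in open("m.log").read().split()] if os.path.exists("m.log") else []
open("m.log","a").write(f"{m}\n")
print("z",round(s["ee_pos"][2],2),"fz",round(fz,2),"My",round(m,3),"t",round(s["time_s"],2))
pk=max(L[-4:]+[0])
sys.exit(1 if (fz>7.5 or m>1.1 or (pk>0.5 and m<pk-0.2)) else 0)
E
python3 chk.py && python3 -m creep '[[[0,0,0.001,0,0],[0,0,0.001,0,0],[0,0,0.001,0,0]]]' >/dev/null && python3 chk.py && python3 -m creep '[[[0,0,0.001,0,0],[0,0,0.001,0,0],[0,0,0.001,0,0]]]'  >/dev/null && python3 chk.py && python3 -m creep '[[[0,0,0.001,0,0],[0,0,0.001,0,0]]]'  >/dev/null && python3 chk.py && python3 -m creep '[[[0,0,0.001,0,0],[0,0,0.001,0,0]]]' >/dev/null  && python3 chk.py
```

```text
z 238.97 fz 1.94 My 0.26 t 12.67
z 236.59 fz 2.86 My 0.173 t 12.92
z 233.47 fz 3.34 My 0.133 t 13.17
z 231.55 fz 4.49 My 0.187 t 13.33
z 229.62 fz 4.43 My 0.219 t 13.5
```

```bash
python3 ov.py pics/ov6.png 150 -1 627 49.5 275 2 -1 -2; python3 chk.py; python3 - <<'E'
from h import *
g=ctrl.grab_frame("top")
cv2.imwrite("pics/t6.png",cv2.resize(g["image"][100:260,150:310,::-1],None,fx=3.7,fy=3.7,interpolation=cv2.INTER_CUBIC))
E
```

```text
z 229.43 fz 4.12 My 0.242 t 13.55
```

View pics/ov6.png

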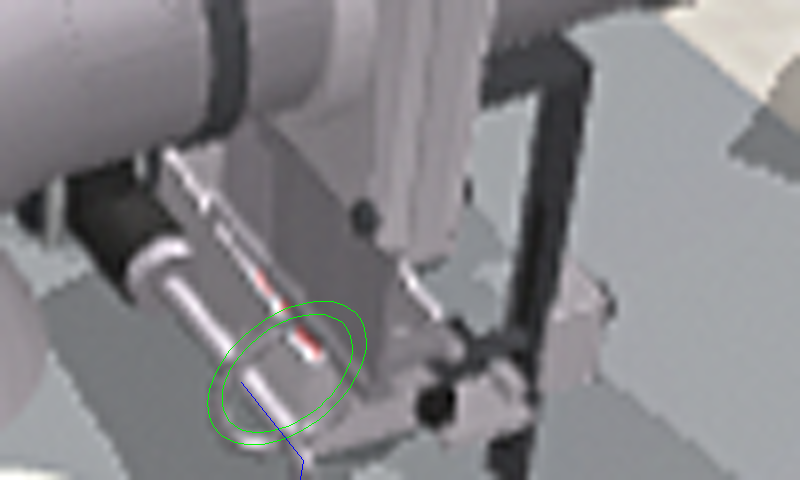

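View pics/t6.png

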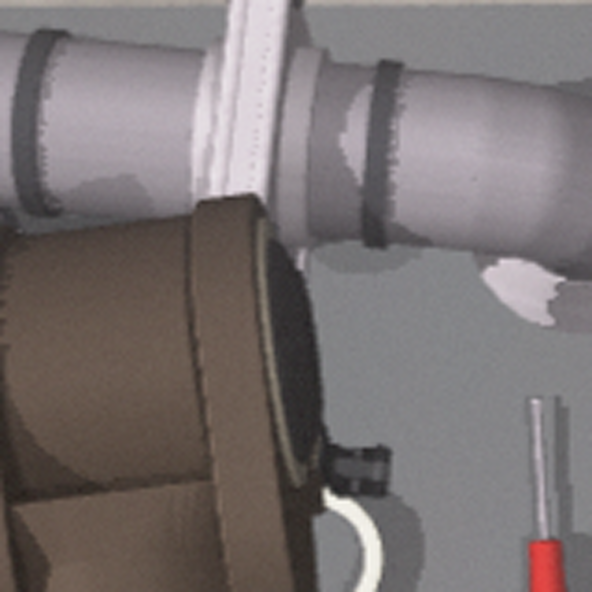

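```bash
python3 - <<'E'
from h import *
np.set_printoptions(precision=0,suppress=True)
s=ctrl.sense();print(np.round(s["q"],3))
for n in("top","scene"):
    f=ctrl.grab_frame(n);W=cloud(f)
    np.save(n+"_w.npy",W)
    I=f["image"].astype(int);br=(I[...,0]-I[...,2]>12)&(I.max(2)<170)
    m=br&(W[...,2]>400)&(W[...,0]>300)&(W[...,0]<800)&(abs(W[...,1]-60)<250)
    P=W[m];print(n,len(P))
    for zz in range(420,760,20):
        q=P[abs(P[:,2]-zz)<10]
        if len(q):print(zz,len(q),q[q[:,0].argmax()],q[:,1].min(),q[:,1].max())
    if n=="scene":cv2.imwrite("pics/s7.png",cv2.resize(f["image"][0:220,220:440,::-1],None,fx=2.7,fy=2.7,interpolation=cv2.INTER_CUBIC))
E
```

```text
[ 0.  0. -0.  1. -0.  0.]
top 19595
440 1 [479.  26. 438.] 26.26366100607204 26.26366100607204
460 2 [479.  27. 452.] 26.630372448510187 26.755227354254757
520 1 [457.  15. 528.] 14.992318848089369 14.992318848089369
660 6 [458.  10. 669.] -13.8930493265463 10.18431294172747
680 137 [539.  28. 690.] -12.496861916448033 108.53847750306277
700 4936 [538.  25. 694.] -10.859625189420488 116.09676661555794
720 14512 [525.  28. 710.] 2.068154051159553 113.16614658353389
scene 5054
420 4 [685. 232. 413.] 225.51685588533013 234.93301860822822
440 143 [532.  65. 447.] 23.272614950149148 97.57913923798498
460 222 [529.  67. 451.] 24.37386178819969 90.47120480386121
480 232 [538.  48. 488.] 22.862424015457975 96.21182841389844
500 121 [541.  42. 504.] 16.36433864055141 107.73295046720165
520 233 [542.  33. 525.] 11.93065292722298 111.1680689795981
540 326 [541.  32. 549.] 14.521095266835118 109.61869289892314
560 414 [539.  29. 566.] 14.446153992837594 107.5005655006683
580 462 [541.  33. 581.] 16.064352351744503 104.66870099795011
600 388 [537.  57. 603.] 24.172597159140025 95.35372809650875
620 302 [529.  61. 619.] 8.168514751826365 94.7817941541229
640 390 [543.  21. 648.] -7.855391947899534 111.49258639224382
660 618 [548.  24. 666.] -11.66787828773073 115.54739501769649
680 607 [549.  25. 678.] -3.329543039959958 114.40619056812596
700 537 [544.  35. 690.] 6.669435998396409 115.66144547410391
720 50 [531.  23. 711.] 14.422275914881027 49.0493691658383
```

View pics/s7.png

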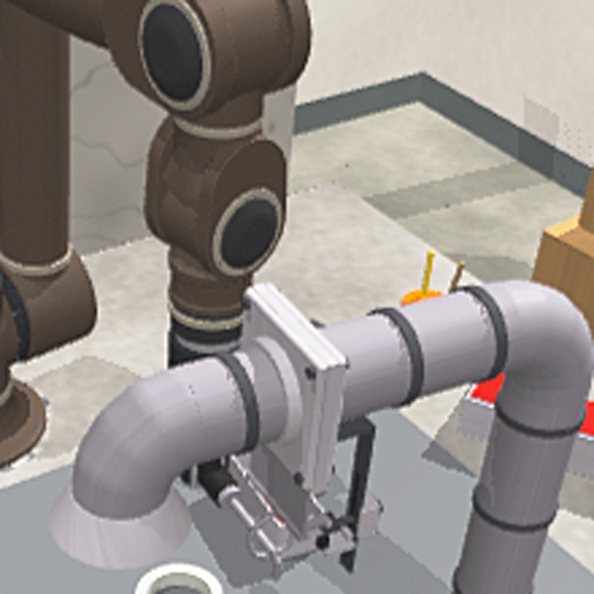

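```bash
python3 -m creep '[[[0,0,0.001,0,0],[0,0,0.001,0,0]]]' >/dev/null && python3 chk.py && python3 -m creep '[[[0,0,0.001,0,0],[0,0,0.001,0,0]]]'  >/dev/null && python3 chk.py && python3 -m creep '[[[0,0,0.001,0,0],[0,0,0.001,0,0]]]'  >/dev/null && python3 chk.py && python3 -m creep '[[[0,0,0.001,0,0],[0,0,0.001,0,0]]]' >/dev/null  && python3 chk.py
```

```text
z 227.61 fz 4.48 My 0.269 t 13.87
z 225.54 fz 5.09 My 0.267 t 14.03
z 223.52 fz 4.64 My 0.284 t 14.2
z 221.52 fz 5.21 My 0.285 t 14.37
```

```bash
cat > chk2.py <<'E'
import os,sys
from rig import ctrl
s=ctrl.sense();m=-s["moment"][1];fz=s["contact_force"][2]+1.9
L=[float(x) for x in open("f.log").read().split()] if os.path.exists("f.log") else [4.5]
open("f.log","a").write(f"{fz}\n")
print("z",round(s["ee_pos"][2],2),"fz",round(fz,2),"My",round(m,3),"Fxy",[round(x,1) for x in s["contact_force"][:2]],"t",round(s["time_s"],2))
sys.exit(1 if (fz>7 or fz<max(L[-5:])-1.5) else 0)
E
C='python3 chk2.py'; python3 -m creep '[[[0,0,0.001,0,0]]]' >/dev/null && $C && python3 -m creep '[[[0,0,0.001,0,0]]]'  >/dev/null && $C && python3 -m creep '[[[0,0,0.001,0,0]]]'  >/dev/null && $C && python3 -m creep '[[[0,0,0.001,0,0]]]' >/dev/null  && $C && python3 -m creep '[[[0,0,0.001,0,0]]]' >/dev/null && $C && python3 -m creep '[[[0,0,0.001,0,0]]]'  >/dev/null && $C && python3 -m creep '[[[0,0,0.001,0,0]]]'  >/dev/null && $C && python3 -m creep '[[[0,0,0.001,0,0]]]' >/dev/null  && $C
```

```text
z 220.53 fz 4.63 My 0.289 Fxy [np.float64(-2.8), np.float64(-1.1)] t 14.45
z 219.51 fz 5.24 My 0.25 Fxy [np.float64(-1.4), np.float64(-0.0)] t 14.53
z 218.39 fz 4.15 My 0.239 Fxy [np.float64(-1.1), np.float64(0.6)] t 14.62
z 217.27 fz 3.11 My 0.265 Fxy [np.float64(-0.8), np.float64(0.4)] t 14.7
```

```bash
C='python3 chk2.py'; python3 -m creep '[[[0,0,0,0,0]]]' >/dev/null;$C; python3 -m creep '[[[0,0,0,0,0]]]' >/dev/null;$C; python3 ov.py pics/ov8.png 150 -1 627 49.5 262 2 -1 -2
```

```text
z 217.07 fz 2.92 My 0.292 Fxy [np.float64(-0.5), np.float64(0.7)] t 14.78
z 217.22 fz 2.83 My 0.286 Fxy [np.float64(-0.5), np.float64(-0.0)] t 14.87
```

View pics/ov8.png

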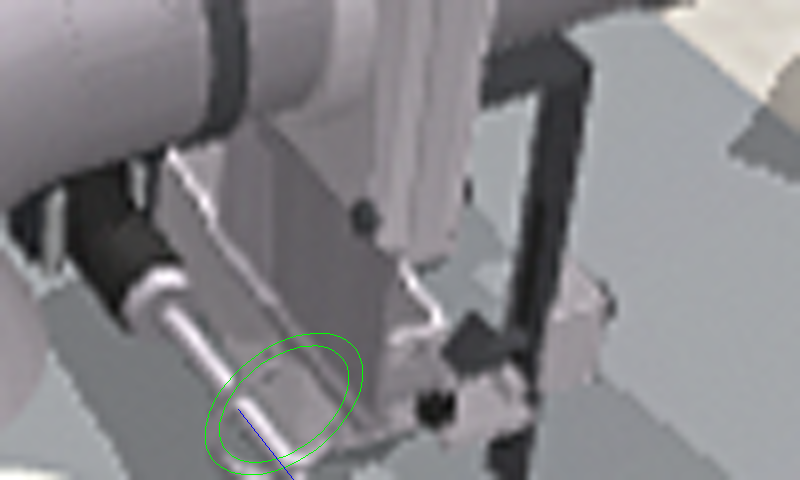

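```bash
C='python3 chk2.py'; python3 -m creep '[[[0,0,0.0005,0,0]]]' >/dev/null;$C; python3 -m creep '[[[0,0,0.0005,0,0]]]' >/dev/null;$C;python3 -m creep '[[[0,0,0.0005,0,0]]]' >/dev/null;$C;
```

```text
z 216.94 fz 3.72 My 0.275 Fxy [np.float64(-0.7), np.float64(-0.2)] t 15.0
z 216.46 fz 3.43 My 0.217 Fxy [np.float64(-1.1), np.float64(0.7)] t 15.08
z 215.98 fz 2.97 My 0.253 Fxy [np.float64(-0.7), np.float64(0.2)] t 15.17
```

```bash
C='python3 chk2.py'; python3 -m creep '[[[0,0,0.0005,0,0]]]' >/dev/null;$C && python3 -m creep '[[[0,0,0.0005,0,0]]]' >/dev/null && $C && python3 -m creep '[[[0,0,0.0005,0,0]]]' >/dev/null && $C && python3 -m creep '[[[0,0,0.0005,0,0]]]' >/dev/null&&$C
```

```text
z 215.5 fz 3.55 My 0.238 Fxy [np.float64(-0.1), np.float64(0.7)] t 15.25
z 215.02 fz 3.92 My 0.224 Fxy [np.float64(-1.3), np.float64(0.6)] t 15.33
z 214.57 fz 3.71 My 0.194 Fxy [np.float64(-1.6), np.float64(-0.4)] t 15.42
z 214.04 fz 3.4 My 0.184 Fxy [np.float64(-1.3), np.float64(0.4)] t 15.5
```

```bash
cat > sf.py <<'E'
from h import *
np.set_printoptions(precision=2,suppress=True)
p=np.array(ctrl.sense()["ee_pos"])
d=np.array([.9959,-.0907]);n=np.array([.0907,.9959])
for nm in("scene","top"):
    f=ctrl.grab_frame(nm);W=cloud(f);z=W[...,2]
    r=W[...,:2]-p[:2];u=r@d;v=r@n;h=z-(p[2]+19.3)
    m=(u>62)&(u<172)&(abs(v)<9)&(abs(h)<30)
    print(nm,m.sum())
    for u0 in range(65,175,10):
        k=m&(abs(u-u0)<6)
        if k.sum()>2:print(u0,k.sum(),"v",np.median(v[k]).round(1),"h med",np.median(h[k]).round(1),"h90",np.percentile(h[k],90).round(1))
    # ring: u near 140, |v| 10..32
    k=(abs(u-141)<9)&(abs(v)<35)&(h>-12)&(h<70)
    if nm=="scene":
        P=np.stack([u[k],v[k],z[k]],-1);P=P[np.argsort(P[:,2])];print(P[::max(1,len(P)//25)])
    cv2.imwrite("pics/sf_"+nm+".png",cv2.resize(f["image"][150:230,270:370,::-1],None,fx=7,fy=7,interpolation=cv2.INTER_CUBIC))
E
python3 sf.py
```

```text
scene 127
65 31 v -2.6 h med 1.1 h90 9.8
75 11 v -2.4 h med -0.1 h90 1.9
85 9 v -2.7 h med 1.5 h90 2.7
95 11 v -3.4 h med 0.3 h90 3.0
105 8 v -3.6 h med 1.4 h90 3.9
115 6 v -2.5 h med 0.2 h90 3.6
125 9 v -1.5 h med 1.0 h90 3.1
135 14 v -2.5 h med 1.3 h90 3.9
145 26 v -2.7 h med -1.2 h90 1.7
155 26 v -1.8 h med -13.5 h90 -1.8
[[141.61  -8.78 225.99]
 [142.87  -3.89 228.61]
 [138.8    9.94 229.93]
 [141.95  13.88 231.06]
 [135.11  -2.7  231.9 ]
 [141.21  -0.39 232.74]
 [139.9   11.91 233.6 ]
 [142.56  16.17 234.16]
 [140.12  17.5  235.02]
 [141.71 -15.33 235.82]
 [144.34 -19.7  236.44]
 [133.65  -2.32 237.48]
 [139.65 -20.19 239.5 ]
 [141.41 -24.22 242.69]
 [144.27 -29.39 254.17]
 [140.81 -27.7  257.33]
 [142.91 -23.46 260.82]
 [140.8  -22.62 265.46]
 [142.08 -18.14 271.48]
 [140.94 -14.77 272.54]
 [141.3   -3.91 275.28]
 [140.04 -11.82 277.31]
 [145.58  -4.08 282.21]
 [135.21  -4.25 286.99]
 [132.89  -5.92 289.03]
 [143.2   -6.26 290.97]
 [137.18  -5.79 292.45]
 [137.46  -0.47 293.93]
 [135.27  -2.48 299.44]
 [139.31  -2.23 302.57]]
top 27
105 3 v -3.2 h med 1.3 h90 3.1
115 13 v -2.1 h med 2.1 h90 4.3
125 13 v -2.3 h med 2.2 h90 4.3
135 3 v -6.9 h med -2.2 h90 -1.6
```

View pics/sf_scene.png

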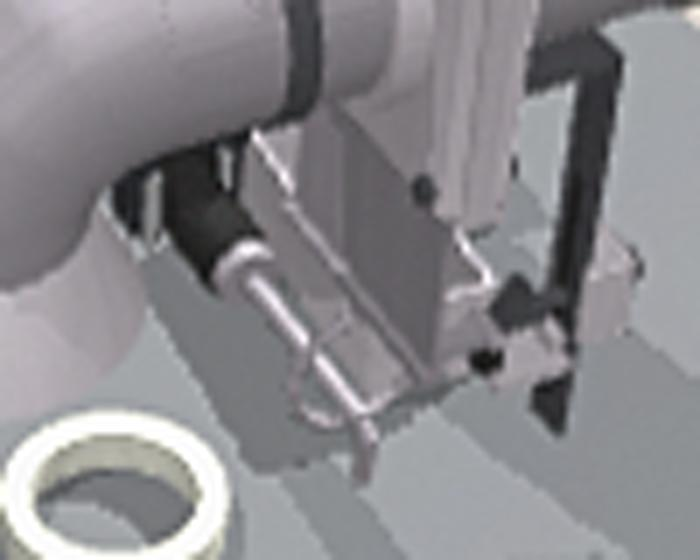

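```bash
rm -f f.log; C='python3 chk2.py'; for k in 1; do python3 -m creep '[[[0,0,0.0005,0,0],[0,0,0.0005,0,0]]]' >/dev/null;$C && python3 -m creep '[[[0,0,0.0005,0,0],[0,0,0.0005,0,0]]]' >/dev/null && $C && python3 -m creep '[[[0,0,0.0005,0,0],[0,0,0.0005,0,0]]]' >/dev/null && $C && python3 -m creep '[[[0,0,0.0005,0,0],[0,0,0.0005,0,0]]]' >/dev/null&&$C&& python3 -m creep '[[[0,0,0.0005,0,0],[0,0,0.0005,0,0]]]' >/dev/null && $C && python3 -m creep '[[[0,0,0.0005,0,0],[0,0,0.0005,0,0]]]' >/dev/null && $C && python3 -m creep '[[[0,0,0.0005,0,0],[0,0,0.0005,0,0]]]' >/dev/null&&$C; done
```

```text
z 213.0 fz 2.3 My 0.212 Fxy [np.float64(-1.0), np.float64(-0.6)] t 15.77
```

```bash
rm -f f.log; sed -i 's/ or fz<max(L\[-5:\])-1.5/ or fz<max(L[-5:])-2.2/; s/\[4.5\]/[2.5]/' chk2.py;  C='python3 chk2.py'; python3 -m creep '[[[0,0,0.0005,0,0],[0,0,0.0005,0,0]]]' >/dev/null;$C && python3 -m creep '[[[0,0,0.0005,0,0],[0,0,0.0005,0,0]]]' >/dev/null && $C && python3 -m creep '[[[0,0,0.0005,0,0],[0,0,0.0005,0,0]]]' >/dev/null && $C && python3 -m creep '[[[0,0,0.0005,0,0],[0,0,0.0005,0,0]]]' >/dev/null&&$C&& python3 -m creep '[[[0,0,0.0005,0,0],[0,0,0.0005,0,0]]]' >/dev/null && $C && python3 -m creep '[[[0,0,0.0005,0,0],[0,0,0.0005,0,0]]]' >/dev/null && $C && python3 -m creep '[[[0,0,0.0005,0,0],[0,0,0.0005,0,0]]]' >/dev/null&&$C
```

```text
z 211.87 fz 2.13 My 0.245 Fxy [np.float64(0.3), np.float64(0.2)] t 15.93
z 211.01 fz 3.17 My 0.246 Fxy [np.float64(-0.8), np.float64(0.2)] t 16.1
z 210.04 fz 3.14 My 0.225 Fxy [np.float64(-0.3), np.float64(1.7)] t 16.27
z 209.25 fz 4.91 My 0.267 Fxy [np.float64(-2.7), np.float64(0.2)] t 16.43
z 208.42 fz 7.8 My 0.3 Fxy [np.float64(-2.6), np.float64(0.7)] t 16.6
```

```bash
C='python3 chk2.py'; python3 -m creep '[[[0,0,-0.0005,0,0]]]' >/dev/null;$C; python3 sf.py | head -12; python3 - <<'E'
from h import *
f=ctrl.grab_frame("scene");g=ctrl.grab_frame("top")
cv2.imwrite("pics/s9.png",cv2.resize(f["image"][60:220,260:400,::-1],None,fx=3.7,fy=3.7,interpolation=cv2.INTER_CUBIC))
cv2.imwrite("pics/t9.png",cv2.resize(g["image"][100:260,150:310,::-1],None,fx=3.7,fy=3.7,interpolation=cv2.INTER_CUBIC))
W=cloud(f)
I=f["image"].astype(int);br=(I.max(2)<170)
for zz in range(400,720,20):
    m=(abs(W[...,2]-zz)<10)&(W[...,0]<556)&(W[...,0]>400)&(abs(W[...,1]-60)<150);P=W[m]
    if len(P):print(zz,P[P[:,0].argmax()].round(0))
print(np.round(ctrl.sense()["q"],3), np.round(ctrl.sense()["joint_torque"],2))
E
```

```text
z 208.79 fz 5.5 My 0.307 Fxy [np.float64(-3.2), np.float64(0.2)] t 16.68
scene 129
65 29 v -2.8 h med 1.3 h90 9.4
75 11 v -3.2 h med 2.1 h90 3.7
85 13 v -2.7 h med 1.2 h90 3.2
95 12 v -1.9 h med 0.3 h90 4.0
105 5 v -2.5 h med 2.5 h90 3.6
115 6 v -2.7 h med 1.9 h90 3.2
125 13 v -3.0 h med 1.0 h90 4.9
135 10 v -3.0 h med 1.9 h90 3.4
145 22 v -2.7 h med -1.7 h90 3.4
155 26 v -2.5 h med -10.5 h90 -0.8
[[142.77  -3.31 221.21]
400 [529.  64. 407.]
420 [533.  57. 428.]
440 [530.  50. 432.]
460 [537.  61. 465.]
480 [547.  56. 485.]
500 [547.  57. 500.]
520 [546.  54. 511.]
540 [541.  72. 531.]
560 [541.  27. 553.]
580 [537.  46. 574.]
600 [529.  55. 594.]
620 [542.  27. 630.]
640 [547.  28. 649.]
660 [548.  24. 658.]
680 [544.  24. 671.]
700 [529.  18. 690.]
[ 0.128  0.067 -0.154  1.349 -0.     0.22 ] [-3.900e-01 -3.643e+01  3.352e+01 -2.800e-01 -3.000e-02  2.000e-02]
```

View pics/s9.png

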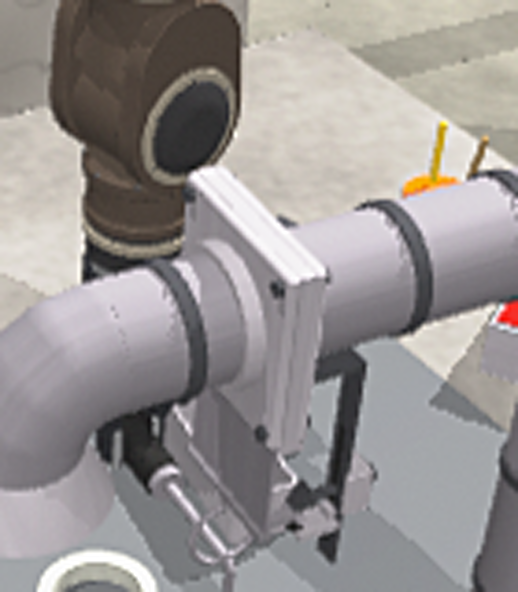

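View pics/t9.png

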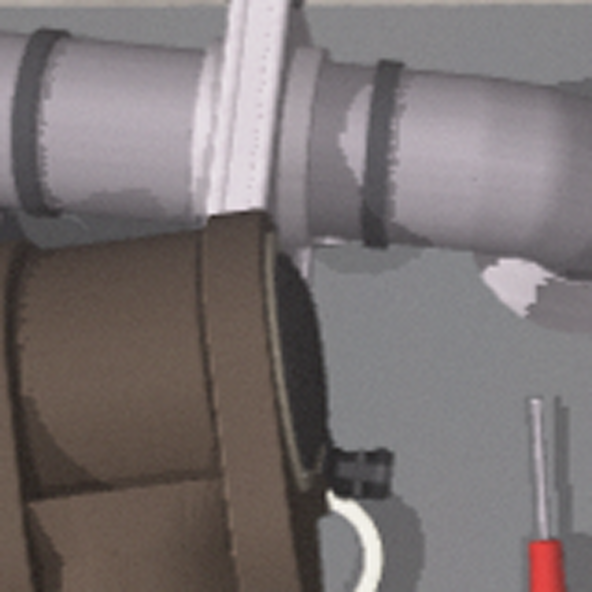

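```bash
C='python3 chk2.py'; python3 -m creep '[[[0,0,-0.001,0,0]]]' >/dev/null;$C;python3 -m creep '[[[0,0,-0.001,0,0]]]' >/dev/null;$C;python3 -m creep '[[[0,0,-0.001,0,0]]]' >/dev/null;$C;python3 -m creep '[[[0,0,-0.001,0,0]]]' >/dev/null;$C;python3 -m creep '[[[0,0,0,0,0]]]' >/dev/null;$C
```

```text
z 209.44 fz 3.96 My 0.268 Fxy [np.float64(-0.9), np.float64(0.9)] t 16.97
z 210.28 fz 3.51 My 0.181 Fxy [np.float64(-0.5), np.float64(0.9)] t 17.05
z 211.11 fz 1.7 My 0.264 Fxy [np.float64(0.2), np.float64(0.4)] t 17.13
z 212.12 fz 2.12 My 0.206 Fxy [np.float64(-0.1), np.float64(1.4)] t 17.22
z 212.3 fz 1.44 My 0.236 Fxy [np.float64(-0.4), np.float64(-0.1)] t 17.3
```

```bash
C='python3 chk2.py'; python3 -m creep '[[[0,0,-0.002,0,0],[0,0,-0.002,0,0]]]' >/dev/null;$C;python3 -m creep '[[[0,0,-0.002,0,0],[0,0,0,0,0]]]' >/dev/null;$C; python3 -m creep '[[[0,0,0,0,0]]]' >/dev/null;$C;python3 sf.py
```

```text
z 216.07 fz 0.91 My -0.048 Fxy [np.float64(-0.4), np.float64(-0.4)] t 17.47
z 218.81 fz -0.27 My 0.005 Fxy [np.float64(0.8), np.float64(-0.7)] t 17.63
z 218.59 fz 1.19 My 0.01 Fxy [np.float64(0.0), np.float64(-0.4)] t 17.72
scene 124
65 24 v -3.3 h med -1.7 h90 7.7
75 10 v -2.9 h med 0.8 h90 4.4
85 11 v -3.1 h med -0.2 h90 1.7
95 9 v -2.7 h med 0.8 h90 2.3
105 10 v -3.1 h med 0.2 h90 2.4
115 4 v -2.8 h med -0.5 h90 1.8
125 9 v -2.9 h med 1.1 h90 3.0
135 17 v -2.4 h med 0.1 h90 2.9
145 22 v -2.5 h med -5.9 h90 1.2
155 26 v -2.3 h med -13.3 h90 -3.7
[[141.86   8.53 226.13]
 [139.06 -10.39 227.96]
 [140.85  14.64 229.8 ]
 [138.62  15.82 230.91]
 [146.93  -3.56 232.05]
 [141.15  -3.34 233.91]
 [146.49  -3.56 235.17]
 [144.61  -2.62 236.63]
 [133.03  -4.9  238.  ]
 [144.47  17.57 238.75]
 [138.1    0.77 240.07]
 [138.92 -25.59 241.09]
 [141.14 -24.28 245.95]
 [139.96 -26.94 252.89]
 [139.9  -24.46 258.66]
 [134.85 -19.12 262.43]
 [143.12 -18.53 269.16]
 [141.75  -9.47 271.15]
 [140.58  -3.43 274.51]
 [146.41 -15.37 277.36]
 [146.23  -4.5  282.92]
 [135.34  -4.32 287.14]
 [143.69  -6.3  288.12]
 [134.89  -1.4  288.95]
 [132.82  -6.12 292.34]
 [147.5   -3.3  293.35]
 [135.95  -2.64 296.8 ]
 [135.27  -2.47 299.44]
 [133.91  -1.86 301.38]
 [135.19  -2.96 306.03]]
top 24
105 3 v -3.7 h med 1.2 h90 3.5
115 10 v -2.1 h med 2.3 h90 3.6
125 11 v -1.8 h med -0.2 h90 3.5
135 4 v -7.4 h med -11.2 h90 -10.2
```

View pics/sf_scene.png

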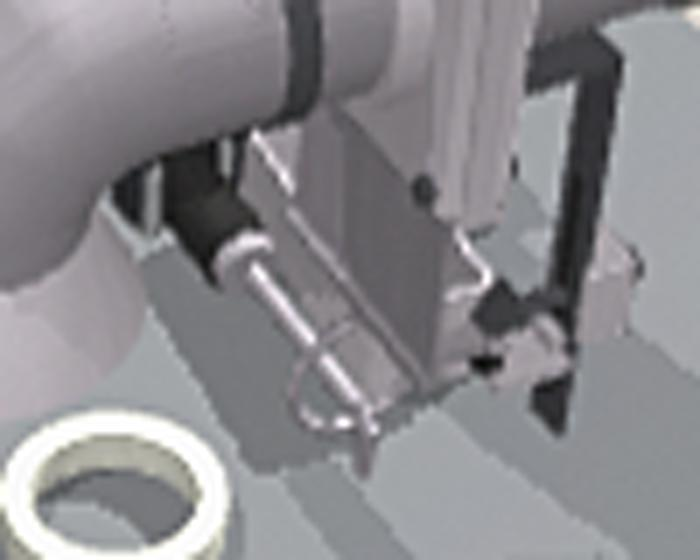

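```bash
C='python3 chk2.py'; python3 -m creep '[[[0,0,-0.003,0,0],[0,0,-0.003,0,0],[0,0,-0.003,0,0],[0,0,0,0,0]]]' >/dev/null;$C;python3 -m creep '[[[0,0,-0.003,0,0],[0,0,-0.003,0,0],[0,0,-0.003,0,0],[0,0,-0.002,0,0],[0,0,0,0,0],[0,0,0,0,0]]]' >/dev/null;$C;python3 ov.py pics/ov10.png 150 -1 627 49.5 248 2 -1 -2; python3 sf.py|head -50|sed -n '12,45p'
```

```text
z 228.43 fz 0.51 My 0.008 Fxy [np.float64(-1.0), np.float64(0.3)] t 18.15
z 238.7 fz -0.9 My -0.027 Fxy [np.float64(-0.2), np.float64(-0.5)] t 18.65
165 3 v -5.3 h med 26.1 h90 28.0
[[139.4  -26.36 248.72]
 [144.11 -26.38 252.79]
 [145.28  -4.52 255.22]
 [140.46  -1.94 256.92]
 [142.16 -25.64 257.63]
 [141.58 -22.62 259.33]
 [145.21   0.84 259.84]
 [138.42 -21.12 262.82]
 [142.85 -21.01 266.53]
 [139.53 -16.51 268.68]
 [139.66 -13.95 271.14]
 [144.01 -13.83 274.73]
 [141.33  -6.83 276.43]
 [136.31  -4.68 284.73]
 [136.78  -2.36 287.53]
 [137.83  -5.93 289.75]
 [144.26  -4.07 290.98]
 [146.77  -2.82 292.55]
 [147.19  -0.5  295.27]
 [136.16  -0.16 299.27]
 [143.84  -2.04 302.88]
 [136.84  -1.17 306.64]
 [136.89  -1.47 310.  ]
 [144.43  -0.41 312.37]
 [137.05  -1.85 313.46]
 [134.77  -0.92 317.71]
 [135.12  -1.42 321.32]
 [137.36  -3.14 326.83]]
top 15
105 4 v -3.2 h med 0.9 h90 19.7
115 7 v -2.9 h med -0.6 h90 2.0
125 4 v -3.2 h med 0.4 h90 2.1
135 3 v -6.8 h med -29.6 h90 -27.3
```

View pics/ov10.png

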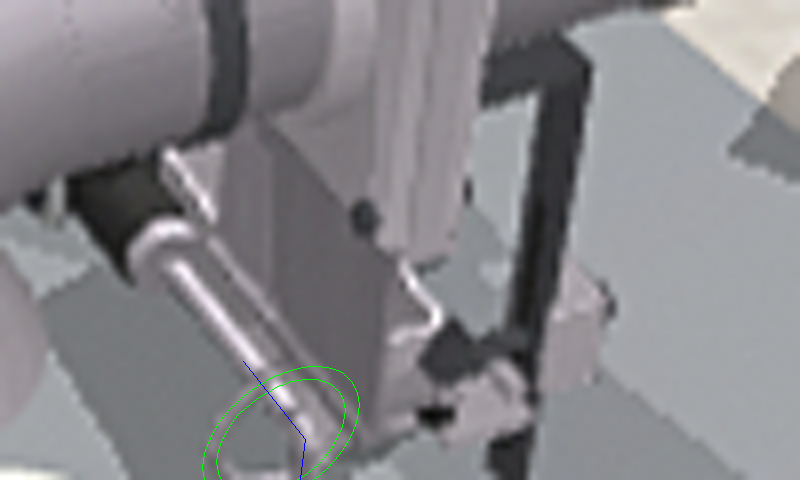

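View pics/sf_scene.png

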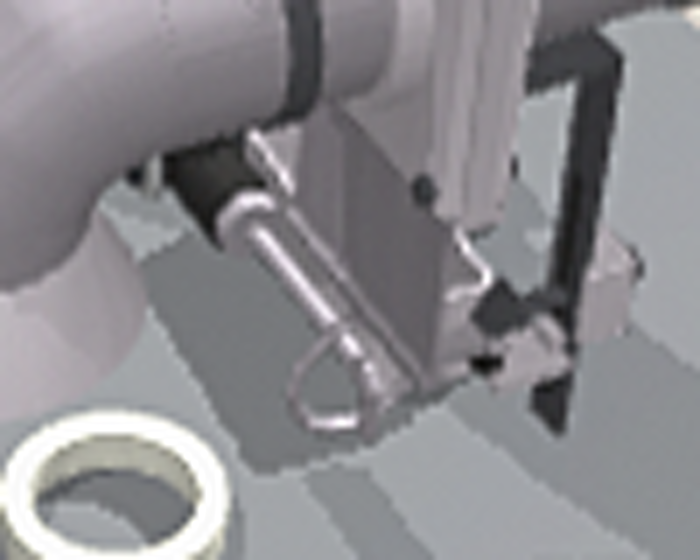

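```bash
python3 - <<'E'
from h import *
g=ctrl.grab_frame("scene");p=np.array(ctrl.sense()["ee_pos"]);B=np.array([2,-1,-2.])
d=np.array([.9959,-.0907,0]);n=np.array([.0907,.9959,0]);k=np.array([0,0,1.])
x0,y0,s=295,165,12
I0=cv2.resize(g["image"][y0:y0+50,x0:x0+50,::-1],None,fx=s,fy=s,interpolation=cv2.INTER_CUBIC)
th=np.linspace(0,2*np.pi,60)
I=I0.copy()
for rz,c in((246,(0,255,0)),(250,(0,255,255))):
  for r in(23,28):
    q=(proj(g,np.array([np.array([627,50.5,rz])+r*(np.cos(t)*n+np.sin(t)*k) for t in th])+B)-[x0,y0]+.5)*s
    cv2.polylines(I,[q.round().astype(int)],True,c,1)
cv2.imwrite("pics/ov11.png",I);print(p)
E
```

```text
[489.47683576  63.19391824 238.34834699]
```

View pics/ov11.png

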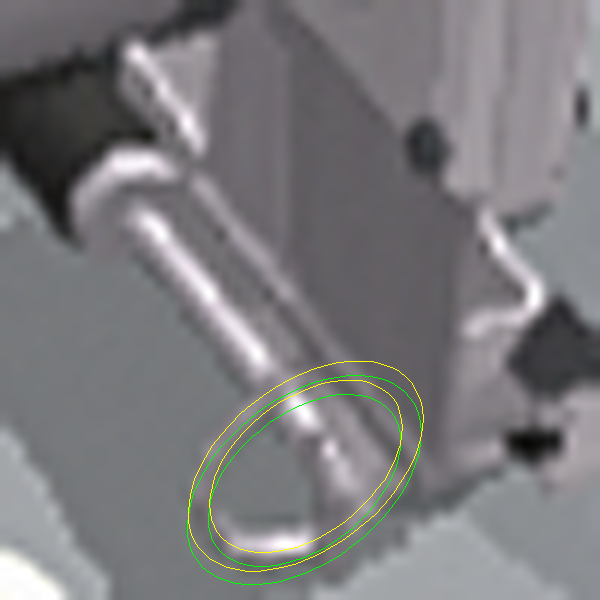

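```bash
C='python3 chk2.py'; python3 -m creep '[[[0,0,-0.003,0,0],[0,0,-0.0025,0,0],[0,0,0,0,0]]]' >/dev/null;$C; python3 -m creep '[[[0.003,0,0,0,0],[0.003,0,0,0,0],[0.003,0,0,0,0],[0,0,0,0,0]]]' >/dev/null;$C;  python3 -m creep '[[[0.003,0,0,0,0],[0.003,0,0,0,0],[0.003,0,0,0,0],[0.003,0,0,0,0],[0,0,0,0,0]]]' >/dev/null;$C; python3 go.py 400 63 244 174.8;python3 - <<'E'
from h import *
f=ctrl.grab_frame("scene")
cv2.imwrite("pics/out1.png",cv2.resize(f["image"][150:230,270:370,::-1],None,fx=7,fy=7,interpolation=cv2.INTER_CUBIC))
E
```

```text
z 244.69 fz 0.83 My 0.059 Fxy [np.float64(0.6), np.float64(0.3)] t 19.1
z 244.11 fz 0.79 My -0.0 Fxy [np.float64(0.9), np.float64(0.1)] t 19.43
z 244.17 fz 0.12 My -0.015 Fxy [np.float64(-0.5), np.float64(-0.5)] t 19.85
pos [468.06  65.19 244.17] yaw 174.74 turn(tool z) rad -0.0011
shift now-axes [67.57 -8.42  0.17] shift target-axes [67.58 -8.35  0.17] tilt z [-1.e-04  0.e+00 -1.e+00]
F [-0.51 -0.46 -1.78] M [-0.008  0.015 -0.035] op 22.7 t 19.85
```

View pics/out1.png

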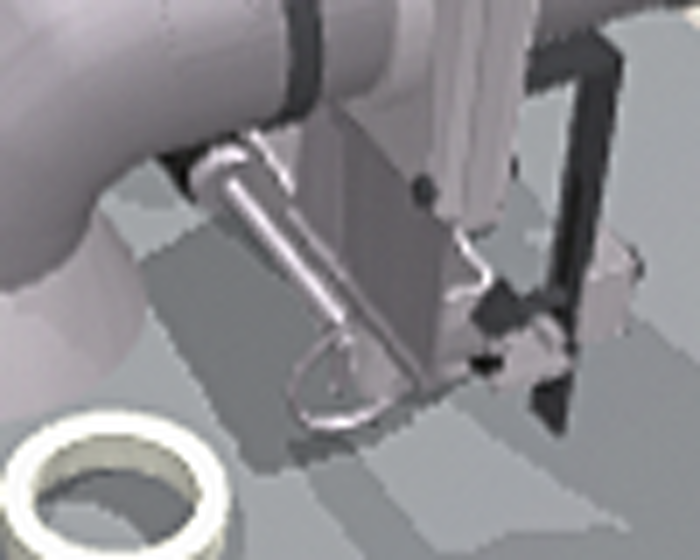

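```bash
python3 -m creep '[[[0.01,0,0,0,0],[0.02,0,0,0,0],[0.025,0,0,0,0],[0.03,0,0,0,0],[0.025,0,0,0,0],[0.015,0,0,0,0],[0,0,0,0,0]]]'; python3 go.py 345 -334 244 180.65;python3 - <<'E'
from h import *
f=ctrl.grab_frame("scene")
cv2.imwrite("pics/out2.png",cv2.resize(f["image"][150:230,270:370,::-1],None,fx=7,fy=7,interpolation=cv2.INTER_CUBIC))
E
```

```text
time_s: 20.48
ee_pos: [341.2, 76.6, 244.5]
orientation: [0.143, 3.138, 0.001]
contact_force: [0.5, 0.5, -1.1]
opening: 22.7
pos [341.18  76.59 244.5 ] yaw 174.79 turn(tool z) rad -0.1023
shift now-axes [-4.1120e+01 -4.0855e+02  3.7000e-01] shift target-axes [   0.84 -410.61    0.5 ] tilt z [ 3.e-04  3.e-04 -1.e+00]
F [ 0.49  0.51 -1.09] M [ 0.01  -0.054  0.023] op 22.7 t 20.48
```

View pics/out2.png

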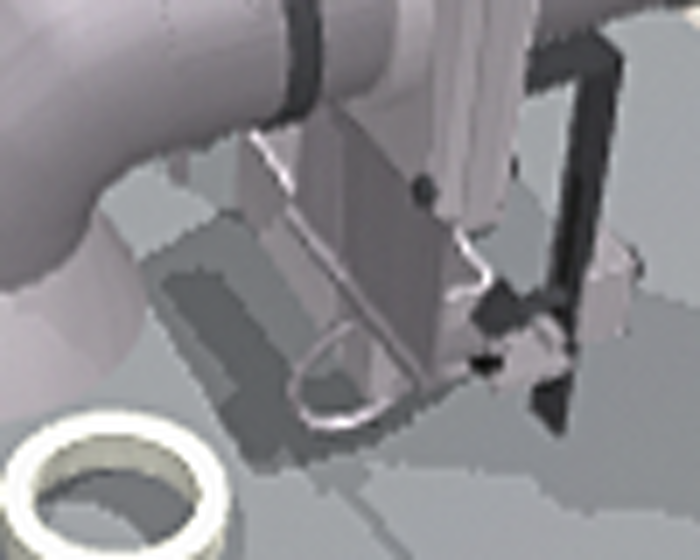

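```bash
python3 -m creep '[[[0,-0.015,0,-0.034,0],[0,-0.03,0,-0.034,0],[0,-0.035,0,-0.034,0],[0,-0.035,0,0,0],[0,-0.035,0,0,0],[0,-0.035,0,0,0],[0,-0.035,0,0,0],[0,-0.035,0,0,0]]]' >/dev/null; python3 -m creep '[[[0,-0.035,0,0,0],[0,-0.035,0,0,0],[0,-0.035,0,0,0],[0,-0.025,0,0,0],[0,-0.015,0,0,0],[0,0,0,0,0],[0,0,0,0,0]]]'; python3 go.py 431 -334.3 120 180.65
```

```text
time_s: 21.78
ee_pos: [343.5, -323.6, 243.4]
orientation: [0.014, -3.141, -0.002]
contact_force: [-1.0, -0.3, -1.3]
opening: 23.1
pos [ 343.47 -323.57  243.42] yaw -179.5 turn(tool z) rad -0.0027
shift now-axes [-87.54 -11.66 123.33] shift target-axes [-87.41 -11.72 123.42] tilt z [-8.0e-04  1.3e-03 -1.0e+00]
F [-1.   -0.31 -1.31] M [ 0.037 -0.016  0.031] op 23.1 t 21.78
```

```bash
python3 -m creep '[[[-0.02,-0.006,0.015,-0.0027,0],[-0.03,-0.0057,0.03,0,0],[-0.025,0,0.03,0,0],[-0.0125,0,0.025,0,0],[0,0,0.01,0,0],[0,0,0,0,0],[0,0,0,0,0],[0,0,0,0,0]]]'; python3 go.py 431 -334.3 56 180.65
```

```text
time_s: 22.45
ee_pos: [430.3, -333.7, 136.9]
orientation: [-0.02, 3.14, -0.002]
contact_force: [-0.3, -0.2, -0.9]
opening: 22.5
pos [ 430.33 -333.67  136.85] yaw -179.26 turn(tool z) rad 0.0016
shift now-axes [-0.52 -0.52 80.85] shift target-axes [-0.67 -0.64 80.85] tilt z [ 0.0018 -0.0015 -1.    ]
F [-0.27 -0.18 -0.93] M [ 0.007 -0.008 -0.001] op 22.5 t 22.45
```

```bash
python3 -m creep '[[[-0.0006,-0.0006,0.015,0.0016,0],[0,0,0.01,0,0],[0,0,0,0,0],[0,0,0,0,0]]]' ; python3 go.py 431 -334.3 56 180.65; python3 - <<'E'
from h import *
p=np.array(ctrl.sense()["ee_pos"])
d=np.array([.99993,.0115]);n=np.array([-.0115,.99993])
for nm in("scene","top"):
    f=ctrl.grab_frame(nm);W=cloud(f);z=W[...,2]
    r=W[...,:2]-p[:2];u=r@d;v=r@n;h=z-(p[2]+19.3)
    m=(u>62)&(u<160)&(abs(v)<9)&(abs(h)<15)
    a=np.polyfit(u[m],v[m],1);b=np.polyfit(u[m],h[m],1)
    print(nm,m.sum(),u[m].max(),"v slope",a[0],"v150",np.polyval(a,150),"pitch deg",np.degrees(b[0]),"h150",np.polyval(b,150))
    c=(170,360) if nm=="top" else (190,110)
    cv2.imwrite(f"pics/low_{nm}.png",cv2.resize(f["image"][c[0]:c[0]+150,c[1]:c[1]+100,::-1],None,fx=4,fy=4,interpolation=cv2.INTER_CUBIC))
E
```

```text
time_s: 22.78
ee_pos: [430.4, -334.3, 110.4]
orientation: [-0.017, 3.142, -0.0]
contact_force: [-0.4, -1.0, -1.3]
opening: 23.1
pos [ 430.39 -334.31  110.39] yaw -179.39 turn(tool z) rad -0.0007
shift now-axes [-0.61  0.   54.39] shift target-axes [-0.61 -0.   54.39] tilt z [ 0. -0. -1.]
F [-0.35 -0.98 -1.26] M [ 0.026 -0.004  0.014] op 23.1 t 22.78
scene 130 158.0154523331611 v slope -0.0044788060421123614 v150 -1.580458842605227 pitch deg -2.4867525129420187 h150 -2.1630209262804048
top 121 149.73787565064248 v slope 0.005063342645676831 v150 0.7594992381232721 pitch deg -1.01138918796752 h150 0.20864465674428834
```

View pics/low_scene.png

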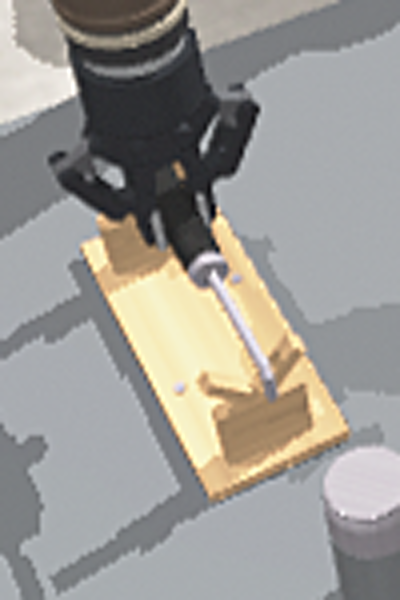

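```bash
C='python3 chk2.py'; python3 -m creep '[[[-0.0006,0,0.015,0,0],[0,0,0.015,0,0],[0,0,0.012,0,0],[0,0,0,0,0],[0,0,0,0,0]]]' >/dev/null; $C;  python3 -m creep '[[[0,0,0.003,0,0],[0,0,0.002,0,0],[0,0,0,0,0]]]' >/dev/null; $C; python3 -m creep '[[[0,0,0.0015,0,0],[0,0,0.0015,0,0],[0,0,0,0,0]]]' >/dev/null; $C;python3 -m creep '[[[0,0,0.001,0,0],[0,0,0,0,0]]]' >/dev/null; $C; python3 go.py 431 -334.3 56 180.65
```

```text
z 68.08 fz 1.29 My 0.016 Fxy [np.float64(0.3), np.float64(0.3)] t 23.3
z 63.27 fz -0.31 My 0.011 Fxy [np.float64(0.5), np.float64(0.3)] t 23.55
z 59.7 fz 0.69 My -0.042 Fxy [np.float64(0.3), np.float64(0.2)] t 23.8
z 58.7 fz 0.23 My -0.025 Fxy [np.float64(-0.3), np.float64(-0.6)] t 23.97
pos [ 431.4  -334.27   58.7 ] yaw -179.36 turn(tool z) rad -0.0003
shift now-axes [ 0.4  -0.02  2.7 ] shift target-axes [ 0.4  -0.02  2.7 ] tilt z [-2.e-04  1.e-04 -1.e+00]
F [-0.25 -0.57 -1.67] M [-0.025  0.025  0.007] op 22.7 t 23.97
```

```bash
C='python3 chk2.py'; python3 -m creep '[[[0,0,0.001,0,0],[0,0,0,0,0]]]' >/dev/null; $C;  python3 -m creep '[[[0,0,0.001,0,0],[0,0,0,0,0]]]' >/dev/null; $C; python3 -m creep '[[[0,0,0.0005,0,0],[0,0,0,0,0]]]' >/dev/null; $C; python3 -m creep '[[[0,0,0.0005,0,0],[0,0,0,0,0]]]' >/dev/null; $C
```

```text
z 57.71 fz 0.0 My -0.029 Fxy [np.float64(-1.0), np.float64(0.8)] t 24.13
z 56.68 fz 0.63 My -0.007 Fxy [np.float64(-0.4), np.float64(-0.5)] t 24.3
z 56.25 fz -0.3 My 0.018 Fxy [np.float64(0.2), np.float64(1.2)] t 24.47
z 55.92 fz 1.92 My 0.069 Fxy [np.float64(-0.2), np.float64(-0.8)] t 24.63
```

```bash
C='python3 chk2.py'; python3 -m creep '[[[0,0,0.0004,0,0],[0,0,0,0,0]]]' >/dev/null; $C;  python3 -m creep '[[[0,0,0,0,0.02],[0,0,0,0,0.023],[0,0,0,0,0.025],[0,0,0,0,0.028],[0,0,0,0,0.034],[0,0,0,0,0.045],[0,0,0,0,0.06]]]' 20; $C; python3 -m creep '[[[0,0,0,0,0.075],[0,0,0,0,0.0854],[0,0,0,0,0.0854],[0,0,0,0,0.0854]]]'; python3 - <<'E'
from h import *
for nm in("scene","top"):
    f=ctrl.grab_frame(nm)
    c=(170,360) if nm=="top" else (190,110)
    cv2.imwrite(f"pics/rel_{nm}.png",cv2.resize(f["image"][c[0]:c[0]+150,c[1]:c[1]+100,::-1],None,fx=4,fy=4,interpolation=cv2.INTER_CUBIC))
E
```

```text
z 55.81 fz 4.4 My -0.111 Fxy [np.float64(-1.4), np.float64(2.0)] t 24.8
time_s: 25.38
ee_pos: [431.5, -334.4, 55.3]
orientation: [0.017, -3.141, 0.0]
contact_force: [-0.6, 0.4, 0.7]
opening: 55.6
z 55.34 fz 2.63 My -0.024 Fxy [np.float64(-0.6), np.float64(0.4)] t 25.38
time_s: 25.72
ee_pos: [431.5, -334.3, 55.4]
orientation: [0.017, -3.142, -0.0]
contact_force: [-0.3, 0.3, 0.1]
opening: 85.1
```

View pics/rel_scene.png

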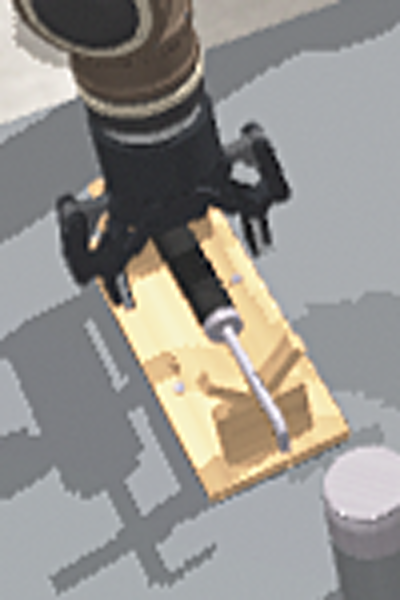

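Rod lies in the cradle and the fingers are open on both sides. I lift straight up and retreat.

```bash
python3 -m creep '[[[0,0,-0.01,0,0.0854],[0,0,-0.02,0,0.0854],[0,0,-0.03,0,0.0854],[0,0,-0.035,0,0.0854],[0,0,-0.035,0,0.0854],[0,0,-0.03,0,0.0854],[0.02,0,-0.02,0,0.0854],[0.03,0,0,0,0.0854]]]'; python3 -m creep '[[[0.035,0,0,0,0.0854],[0.03,0.02,0,0,0.0854],[0.02,0.03,0,0,0.0854],[0,0.03,0,0,0.0854],[0,0.02,0,0,0.0854],[0,0,0,0,0.0854],[0,0,0,0,0.0854]]]'; python3 - <<'E'
from h import *
fs=ctrl.grab_frame("scene");ft=ctrl.grab_frame("top")
cv2.imwrite("pics/end_s.png",fs["image"][:,:,::-1]);cv2.imwrite("pics/end_t.png",ft["image"][:,:,::-1])
for n,f in(("t",ft),("s",fs)):
    W=cloud(f);z=W[...,2];hs=f["image"].astype(int)
    m=(hs.max(2)<70)&(W[...,1]<-300)&(W[...,1]>-360)&(W[...,0]>320)&(W[...,0]<490)&(z>84)&(z<100)
    P=W[m];a=np.polyfit(P[:,0],P[:,1],1);zz=np.polyfit(P[:,0],P[:,2],1)
    print(n,"handle yaw",np.degrees(np.arctan(a[0])),"y@431",np.polyval(a,431),"z slope",zz[0],np.polyval(zz,431),P[:,0].min(),P[:,0].max())
    m=(W[...,1]<-300)&(W[...,1]>-350)&(W[...,0]>492)&(W[...,0]<600)&(z>68)&(z<84)
    P=W[m];a=np.polyfit(P[:,0],P[:,1],1);print(np.degrees(np.arctan(a[0])),np.polyval(a,510),np.polyval(a,580),P[:,0].max(),np.median(P[:,2]))
print(ctrl.sense()["ee_pos"],ctrl.sense()["time_s"])
E
```

```text
time_s: 26.48
ee_pos: [383.8, -336.1, 240.7]
orientation: [-0.021, 3.135, -0.008]
contact_force: [-0.2, -0.6, -0.5]
opening: 85.3
time_s: 27.07
ee_pos: [295.4, -235.3, 236.6]
orientation: [-0.02, 3.14, -0.002]
contact_force: [-0.6, -0.8, 0.5]
opening: 85.7
t handle yaw 1.0869050540232106 y@431 -332.1553999489552 z slope -0.0009938725543001117 87.88063261351532 332.7606375975855 480.57016137239356
0.5657607767250644 -333.66833782282123 -332.9771081736203 580.7220722776989 76.51993193189719
s handle yaw 0.6443739872779818 y@431 -336.14457414828354 z slope 0.0012734534641466481 87.31314894870913 338.1971461931654 488.46338049418307
1.7098771056066593 -333.4612217563114 -331.37159240473756 589.2429937293796 75.65029263169322
[ 295.67636611 -236.27793227  236.00428909] 27.1667
```

View pics/end_s.png

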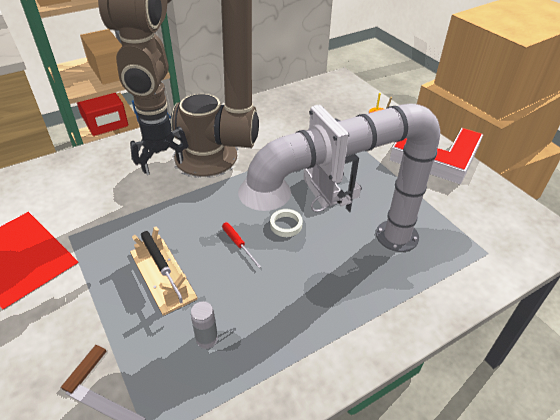

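View pics/end_t.png

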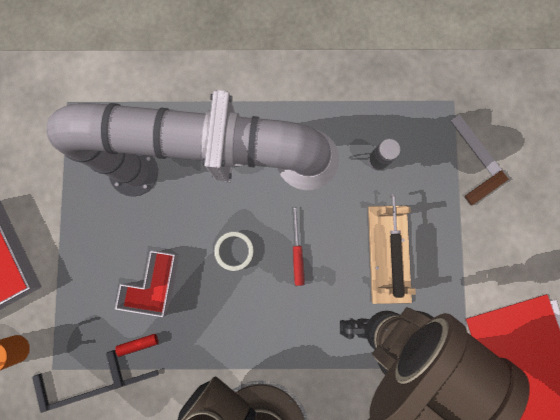

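```bash
python3 -c "
from rig import ctrl
print(ctrl.finish_job())"
```

```text
the job is handed in; nothing more can be done
None
```

The gate is drawn down about 70 mm and held open, and the rod is back in its cradle. I handed the job in at about 27 s.

- **Pull:** I hooked the ring with the rod level, because the moves allowed no tilt. The pull rose to about 5 N, dropped near TCP z = 218 mm, then rose steeply near 208.5 mm, where I stopped. The highest reading was about 7.8 N, against the 12 N limit.
- **Catch holding:** When I raised the rod, the pull fell away. The ring stayed put at about z = 250 mm in every later picture, including after unhooking and at the end.
- **Rod in the cradle:** The top camera shows the handle from x = 332.8 to 480.6 mm, against 332.6 to 480.9 mm at the start. It lies level, with side position and angle unchanged within the noise.
- **Bystanders:** The letter, tape, can and screwdriver look unmoved in the last pictures. The arm stands clear with the gripper open.

**Checks that disagreed or were less certain:**
- The force drop came about 10 mm before the stop rather than the stated 1.5 mm, so I did not feel the click cleanly. That it holds rests on the ring staying down.
- While pulling, the measured moment was lower than the vertical force at the hook would give. I never resolved that. Pictures and depth readings showed the wrist at least about 15–20 mm clear of the gate housing.
- The force reading is noisy by about 1 N.

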